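# Sticker a drying stack, pull the lock pin and run it to the fan

## Robot

A 6-joint arm with a two-finger parallel gripper is mounted at the origin on the work surface. World frame = base frame: x ahead of the robot, y to its left, z up, the work surface at z = 0. Lengths are in m, angles in rad, forces in N, time in s.
With the tool pointing down it reaches from about 0.4 to 0.825 m from the base axis. Payload 7 kg.
Tool frame: the origin (TCP) lies on the centre line of the jaws, within the pads' length; the fingertips stand 22 mm ahead of it and the grasp point (between the pads) lies 3 mm ahead of it (arm.tcp_to_tips is the distance from the TCP to the fingertips, in m); z points along the fingers, y is the line along which they close (so a half turn about z gives the same grasp; the last joint's range is limited). The gripper opens to 88 mm and grips with 3 to 60 N. Pads are 19 mm wide; open, the fingers measure 130 mm over their backs; the gripper's body (78 mm by 193 mm) begins 47 mm behind the grasp point.
Start: joints at [-0.869, 0.359, 0.012, 0, -1.224, -0.288], TCP at [0.271, -0.618, 0.249] pointing down, gripper open.
Joint ranges: [-3.07, 3.07], [-1.43, 2.12], [-1.02, 1.25], [-3.03, 1.67], [-3.05, -0], [-3.03, 3.03]. Speed limits (rad/s): [2.39, 2.39, 3.01, 3.14, 3.14, 3.14].

## Interface

Orientations are given as [roll, pitch, yaw] about the fixed x, y, z axes, in that order (R = Rz(yaw) Ry(pitch) Rx(roll)).
In Python, from station import arm gives the robot as it stands.
- The arm moves only by the tool jog_arm, never from a script. Its argument "targets" is a list of rows, each an object of numbers: "dx", "dy", "dz": the shift along the tool's x, y, z in mm; "rx", "ry", "rz": the turn, a rotation vector about the tool's x, y, z in rad; "gripper": the closure, from 0 (fully open) to 1 (shut). In form: [{"dx": .., "dy": .., "dz": .., "rx": .., "ry": .., "rz": .., "gripper": ..}, ...]. A call has exactly 8 rows; each row is the pose to reach, as a shift and turn from the pose commanded when the call began, along the tool's axes at that moment; what a row does not reach only later rows make up. A row lasts 1/12 s, in which the tool goes at most 41.7 mm and 7.16 degrees, less where a joint would pass 70% of its speed; a pose out of reach is approached as far as the arm can. A call with a gripper value outside its range is refused whole. The fingers move at their own pace and stop on an object; "force" is the grip in N (left out, the last holds). Time passes only in rows, so rows that repeat a pose let the fingers close, or fill a call up. It gives the time, the measured TCP pose, the force, the opening and the grip force at its end, in the units of the state.
- arm.get_state(): the state, without advancing time (a new reading comes with each control period).
- arm.grab_frame(name): name is "scene" or "top" or "wrist"; returns a dict with "frame" (480x640x3 uint8, red, green, blue), "z_map" (480x640 float32, m along the optical axis (not along the pixel's ray), 0 where there is no reading), "fx", "fy", "cx", "cy" (pixels), "distortion" ([k1, k2, p1, p2, k3] as OpenCV has them; the pictures are not rectified), "view" (4x4, takes a point from world to camera coordinates). Camera axes: x right, y down, z forward; pixel columns grow to the right and rows downward; lengths in m; the calibration is good to about 2 mm. A picture is of the moment at which its call begins.
- arm.job_done(): hands the job in; it is judged then, once.
The state is a dict: "t": time; "q": joint angles; "qd": joint speeds; "joint_efforts": joint torques, N m; "eef_pos": TCP position; "ee_rot": TCP orientation; "force": force on the tool from outside, world axes, zero at the start; "moment": the same for the moment, N m; "width": finger opening in m; "gripper_force": force on a finger pad.
Only numpy, scipy, OpenCV 4.12 (cv2) and the standard library are available. Lean on these libraries where they do the work, as an engineer would, in place of code of your own. Each camera call takes 0.05 s, during which the arm holds its last target. There are 200 camera calls.

## Task

Finish the drying stack: with the carriage still pinned at its loading station, lay the two long spacer sticks along the carriage on top of the layer of blanks, centred, one in line above each bearer, and then lay every loose blank on the bench crosswise on both sticks, centred and flat. Then pull the lock pin and hang it upright in the notch of its keeper beside the bore, and push the carriage to the next station towards the fan so that its catch holds it there, the stack still in order. Leave the glue bottle, the wax tin and the lathe centre where they stand.

Things in the scene. Friction and masses are not known exactly. Their poses are not given: they have to be found in the camera images.
- blank_a: one blank of the wood to dry: a plain square blank, 160 x 24 x 24 mm, about 60 g, lying on the bench beyond one end of the track; may be absent. Origin at its centre, x along its length (any of its four long faces may be on top).
- blank_b: a second blank of the wood to dry: a plain square blank, 160 x 24 x 24 mm, about 60 g, lying on the bench beyond one end of the track; may be absent. Origin at its centre, x along its length (any of its four long faces may be on top).
- blank_c: a third blank of the wood to dry: a plain square blank, 160 x 24 x 24 mm, about 60 g, lying on the bench beyond one end of the track; may be absent. Origin at its centre, x along its length (any of its four long faces may be on top).
- blank_d: a fourth blank of the wood to dry: a plain square blank, 160 x 24 x 24 mm, about 60 g, lying on the bench beyond one end of the track; may be absent. Origin at its centre, x along its length (any of its four long faces may be on top).
- low_1: blank 1 of 4 of the layer already on the carriage, same size as the loose blanks, lying crosswise over the two bearers (along the deck's x), 66 mm from the next; nothing fixes them, they only rest there. Origin at its centre, x along its length.
- low_2: blank 2 of 4 of the layer already on the carriage, same size as the loose blanks, lying crosswise over the two bearers (along the deck's x), 66 mm from the next; nothing fixes them, they only rest there. Origin at its centre, x along its length.
- low_3: blank 3 of 4 of the layer already on the carriage, same size as the loose blanks, lying crosswise over the two bearers (along the deck's x), 66 mm from the next; nothing fixes them, they only rest there. Origin at its centre, x along its length.
- low_4: blank 4 of 4 of the layer already on the carriage, same size as the loose blanks, lying crosswise over the two bearers (along the deck's x), 66 mm from the next; nothing fixes them, they only rest there. Origin at its centre, x along its length.
- sticker_1: spacer stick 1 of 2, the thinner and longer bars: 240 x 18 x 18 mm, about 45 g, lying on the bench between robot and track. Origin at its centre, x along its length.
- sticker_2: spacer stick 2 of 2, the thinner and longer bars: 240 x 18 x 18 mm, about 45 g, lying on the bench between robot and track. Origin at its centre, x along its length.
- deck (a point): centre of the carriage's deck (120 mm in x, 290 in y) at the height of the tops of its two fixed wooden bearers, 18 mm wide along y at x = -42 and +42 mm; 66 mm above the bench. Moves with the carriage. y runs along the track to the handle end, z up. Lower layer's top 24 mm above this point, tops of laid stickers 42 mm; stickers lie along y over the bearers, upper blanks along x.
- cart (a joint): travel of the carriage on its track, m: 0 at the loading station (start), 0.16 at the next one, towards the fan, about 0.20 at the end stop. It moves along the deck's -y. A spring catch holds it at each station (about 4 N to leave or enter; it draws the last 3 mm in); between them friction is about 1 N.
- handle (a point): middle of the upper bar of the carriage's push handle: a bow of 12 mm round steel at the deck's +y end, bar 100 mm long along the deck's x, its middle 124 mm above the bench, free underneath; 138 mm from the deck's centre along y. A guard of 6 mm rod, its middle 118 mm above the bench, runs round the other three sides of the load at x = -100 and +100 and y = -138 mm of the deck, on corner posts.
- pin: lock pin, upright, 60 g: 10 mm round shank, 36 mm long, below a collar 26 mm across, 4 mm thick; above it a 10 mm neck and, 23 to 50 mm above the collar's underside, a black round knob 20 mm across to grip. Origin on its axis under the collar, z up. At the start it stands in the bore, through the carriage's lug, collar on the lug, on the robot's side of the track.
- bore (a point): mouth of the lock bore (12 mm across) in the loading station, on the robot's side of the track, 135 mm from the track's middle, 50 mm above the bench; the pin's origin is here when it is home. The pin must be raised 36 mm to leave it.
- notch (a point): middle of the notch of the pin keeper, at the top of its plate, 65 mm beyond the bore along the deck's +y, 50 mm above the bench: a slot 14 mm wide in a plate 8 mm thick, about 38 mm square, closed towards the track, open towards the robot. The pin's shank hangs in it, collar on the plate, origin at this point. Axes as the deck's.
- glue: white glue bottle, 52 mm across, 150 mm high, beyond the track; to be left standing. Origin under its centre.
- wax: flat round tin, 74 mm across, 30 mm high, on the robot's side of the pin keeper; to be left alone. Origin under its centre.
- centre: steel lathe centre standing on its 40 mm base, 85 mm high, beyond the handle end of the track; to be left alone. Origin under its centre.
Things that resemble listed ones, but are neither listed nor needed, are in the scene too. What is shaped like the sticker_2 but pink is not meant.

How it is judged:
By the outcome, as a careful person would: the job done as asked, in the order asked, and still so for the second after the job is handed in, with the robot touching nothing.
Of blank_a, blank_b, blank_c, blank_d only 2 to 4 are there at a start; the rules pass over those that are not, and their reading is None.
At some moment in a run one of blank_a, blank_b, blank_c, blank_d may be knocked a few centimetres aside while the robot is not near it.
Once in a run the grip may slacken for a moment while it holds something.
It also fails if it takes over 208 s, if anything falls off the work surface, if the arm or the gripper's body presses on something with over 40 N, if the wrist force passes 120 N, or if a joint passes its speed limit or range.

## Working session

There is one attempt and no reset: what is moved stays moved. The work goes in short steps, Python scripts to look and compute and a tool call to move; the robot and the scene stay as the last step left them, time stands still between calls to the robot, and variables do not carry over. Pictures are saved under pics/ and viewed, at most 14 in all, crops included, and the job is handed in when it is done.

Besides the shell and the picture viewer there is one more tool, called after "Emit:" as name(argument=value, ...), one argument or row to a line, values as JSON. jog_arm: Moves the arm, as the interface text tells. Its arguments: {"type":"object","properties":{"targets":{"type":"array","items":{"type":"object","properties":{"dx":{"type":"number"},"dy":{"type":"number"},"dz":{"type":"number"},"rx":{"type":"number"},"ry":{"type":"number"},"rz":{"type":"number"},"gripper":{"type":"number"}}}},"force":{"type":"number"}},"required":["targets"]}

```bash
ls; mkdir -p pics; cat > h.py <<'E'
import numpy as np, cv2
from station import arm
def grab(n,save=None):
    f=arm.grab_frame(n)
    if save: cv2.imwrite('pics/'+save+'.png',f['frame'][:,:,::-1])
    return f
def cloud(f):
    K=np.array([[f['fx'],0,f['cx']],[0,f['fy'],f['cy']],[0,0,1]])
    h,w=f['z_map'].shape
    u,v=np.meshgrid(np.arange(w),np.arange(h))
    p=cv2.undistortPoints(np.stack([u,v],-1).reshape(-1,1,2).astype(np.float64),K,np.array(f['distortion'])).reshape(h,w,2)
    z=f['z_map'].astype(float)
    c=np.dstack([p[...,0]*z,p[...,1]*z,z])
    V=np.array(f['view']); P=(c-V[:3,3])@V[:3,:3]
    P[z<=0]=np.nan
    return P
E
python3 - <<'E'
from h import *
s=arm.get_state(); print(s)
for n in('scene','top','wrist'):
    f=grab(n,n+'0'); np.savez('/tmp/'+n+'0.npz',P=cloud(f),rgb=f['frame']); print(n,f['fx'],f['distortion'],np.round(f['view'],3).tolist())
E
```

```text
pics
{'t': 0.0, 'q': array([-8.68919606e-01,  3.59405682e-01,  1.10444108e-02, -3.88961424e-04,
       -1.22409606e+00, -2.88100648e-01]), 'qd': array([ 1.30372268e-03, -9.02599605e-05,  9.34382316e-04, -1.26175401e-03,
        9.56107860e-04, -1.41238613e-03]), 'joint_efforts': array([ 1.86240213e-03, -5.82711303e+01,  2.93054670e+01,  6.99728921e+00,
        6.53704628e-03, -1.62275228e-04]), 'eef_pos': array([ 0.27119723, -0.61761539,  0.24759722]), 'ee_rot': array([ 3.13989621e+00, -1.21420081e-04, -2.72794895e+00]), 'force': array([-0.10168867,  0.11429914, -0.43588855]), 'moment': array([ 0.02136914, -0.04273771,  0.02052096]), 'gripper_force': 0.0, 'width': 0.08803801170302544}
scene 548.0128383547716 [0.05740994 0.         0.         0.         0.        ] [[-0.55, 0.835, -0.001, 0.276], [0.636, 0.417, -0.649, -0.291], [-0.542, -0.358, -0.76, 1.737], [0.0, 0.0, 0.0, 1.0]]
top 563.1434326509507 [-0.11759381  0.          0.          0.          0.        ] [[0.005, -1.0, 0.013, 0.004], [-0.995, -0.007, -0.095, 0.543], [0.095, -0.012, -0.995, 1.609], [0.0, 0.0, 0.0, 1.0]]
wrist 425.0268153631759 [-0.028767  0.        0.        0.        0.      ] [[-0.402, 0.916, 0.0, 0.674], [0.888, 0.39, 0.244, -0.032], [0.223, 0.098, -0.97, 0.388], [0.0, 0.0, 0.0, 1.0]]
```

View pics/top0.png

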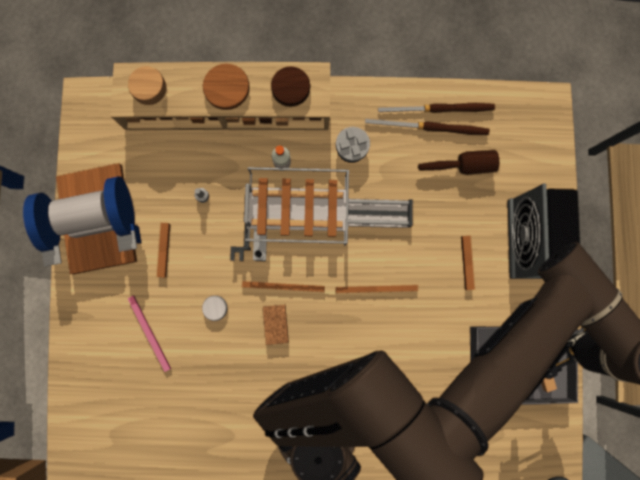

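View pics/scene0.png

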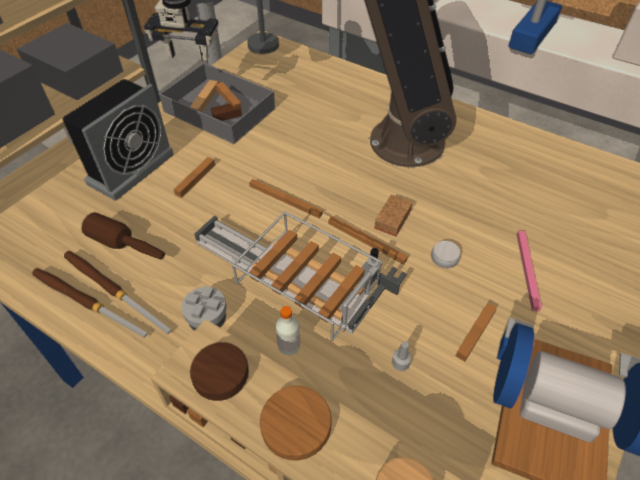

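Top view: the track runs along image x, with the fan at right (545,230) and the handle at the left end (250,210). Stickers are at (283,287) and (376,290). Loose blanks are at (163,250) and (467,262). The pin is at (258,252), the keeper at (240,254), the wax tin at (215,308), the glue at (281,157) and the lathe centre at (202,195).

Possible confusions:
- Pink bar (150,335), a sticker lookalike
- Sanding block (276,325)
- Short offcuts in the tray (550,380)
- Lower-layer blanks on the carriage

I choose the two thin wood bars and the two isolated 160 mm bars.

```bash
cat >> h.py <<'E'
def rect(pts):
    c,(w,h),a=cv2.minAreaRect(pts[:,:2].astype(np.float32)*1000)
    B=cv2.boxPoints((c,(w,h),a)); e=[B[1]-B[0],B[2]-B[1]]; e=max(e,key=np.linalg.norm)
    return np.round(c,1),round(max(w,h),1),round(min(w,h),1),round(np.degrees(np.arctan2(e[1],e[0]))%180,1)
def obj(P,box,zmin=.008,zmax=.3):
    """box in world x0,x1,y0,y1 ; prints rect of top-surface points"""
    m=(P[...,0]>box[0])&(P[...,0]<box[1])&(P[...,1]>box[2])&(P[...,1]<box[3])&(P[...,2]>zmin)&(P[...,2]<zmax)
    q=P[m]
    if len(q)<10: return None
    zt=np.percentile(q[:,2],90); t=q[np.abs(q[:,2]-zt)<.005]
    return rect(t)+(round(np.median(t[:,2])*1000,1),len(t))
E
python3 - <<'E'
from h import *
T=np.load('/tmp/top0.npz')['P'];S=np.load('/tmp/scene0.npz')['P']
for n,(u,v) in dict(st1=(283,287),st2=(376,290),bl=(163,250),br=(467,262),pin=(258,253),wax=(215,308),glue=(281,150),lc=(202,195),l1=(262,207),l4=(333,208),keep=(240,254),handle=(247,208),sand=(276,325)).items(): print(n,np.round(T[v,u]*1000))
for n,b in dict(st1=(.37,.46,.0,.24),st2=(.37,.46,-.24,-.01)).items(): pass
for nm,P in(('top',T),('scene',S)):
  for u,v in [(283,287),(376,290),(163,250),(467,262)]:
    c=T[v,u]; L=.14
    m=(np.abs(P[...,0]-c[0])<.10)&(np.abs(P[...,1]-c[1])<.14)&(P[...,2]>.010)&(P[...,2]<.04)
    n,lab,st,ce=cv2.connectedComponentsWithStats(m.astype(np.uint8))
    for i in range(1,n):
      if st[i,4]>60: 
        q=P[lab==i]; print(nm,(u,v),rect(q),np.round(np.percentile(q[:,2],[10,50,90])*1000,1),len(q))
  # lower layer: z 78..96
  m=(P[...,2]>.080)&(P[...,2]<.10)&(np.abs(P[...,0]-.5)<.2)&(np.abs(P[...,1]-.03)<.25)
  m=cv2.morphologyEx(m.astype(np.uint8),cv2.MORPH_OPEN,np.ones((3,3)))
  n,lab,st,ce=cv2.connectedComponentsWithStats(m)
  for i in range(1,n):
    if st[i,4]>60: q=P[lab==i]; print(nm,'low',rect(q),np.round(np.median(q[:,2])*1000,1),len(q),ce[i].round())
E
```

```text
st1 [421. 100.  19.]
st2 [ 414. -170.   11.]
bl [527. 454.  18.]
br [ 497. -438.   24.]
pin [513. 167. 104.]
wax [359. 294.  33.]
glue [793. 105. 146.]
lc [684. 337.  49.]
l1 [643. 158.  95.]
l4 [642. -41.  91.]
keep [514. 223.  52.]
handle [633. 196. 134.]
sand [312. 119.  33.]
top (283, 287) (array([422.8, 101.5]), 240.2, 20.5, np.float32(87.6)) [13.7 19.2 24.2] 521
top (283, 287) (array([343.6, 125. ]), 65.2, 49.7, np.float32(95.3)) [31.2 35.9 39.2] 306
top (376, 290) (array([ 417.2, -172.7]), 239.8, 18.9, np.float32(91.5)) [14.2 18.8 23.4] 514
top (163, 250) (array([527.9, 454.2]), 156.7, 25.6, np.float32(177.0)) [18.1 24.4 29.5] 462
top (163, 250) (array([525.2, 564.5]), 86.0, 59.0, np.float32(0.9)) [24.2 30.4 35. ] 302
top (467, 262) (array([ 522.6, -570.6]), 145.7, 12.6, np.float32(1.2)) [15.  26.6 34.2] 227
top (467, 262) (array([ 494.2, -440.7]), 160.2, 28.6, np.float32(3.0)) [17.8 24.5 29.9] 507
top low (array([632.4, 160.1]), 131.2, 24.5, np.float32(178.7)) 91.3 395 [261. 212.]
top low (array([632.9,  94.1]), 131.5, 24.1, np.float32(179.1)) 90.9 392 [285. 211.]
top low (ar
[... 456 characters left out ...]
rray([529.5, 452.7]), 165.3, 24.8, np.float32(177.5)) [19.8 23.1 26.3] 695
scene (163, 250) (array([531.7, 582.4]), 102.4, 24.6, np.float32(1.7)) [27.  29.8 32.1] 187
scene (467, 262) (array([ 522.6, -572.3]), 148.0, 12.9, np.float32(1.0)) [12.1 23.  31.3] 295
scene (467, 262) (array([ 498.3, -444.1]), 168.5, 36.5, np.float32(3.5)) [14.4 21.3 25. ] 464
scene low (array([632., -39.]), 134.7, 28.3, np.float32(179.7)) 88.8 492 [277. 249.]
scene low (array([632.8,  26.9]), 134.3, 27.6, np.float32(178.8)) 88.8 500 [299. 261.]
scene low (array([633.1,  92.6]), 133.3, 27.0, np.float32(179.3)) 88.7 529 [321. 274.]
scene low (array([633.8, 158.2]), 132.1, 25.8, np.float32(178.7)) 88.9 524 [345. 286.]
```

```bash
python3 - <<'E'
import cv2,numpy as np
a=cv2.imread('pics/top0.png')[150:350,140:490]
b=cv2.imread('pics/scene0.png')[190:370,180:520]
a=cv2.resize(a,(700,400),interpolation=cv2.INTER_CUBIC)
cv2.imwrite('pics/crop0.png',a)
E
```

```text
(no output)
```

View pics/crop0.png

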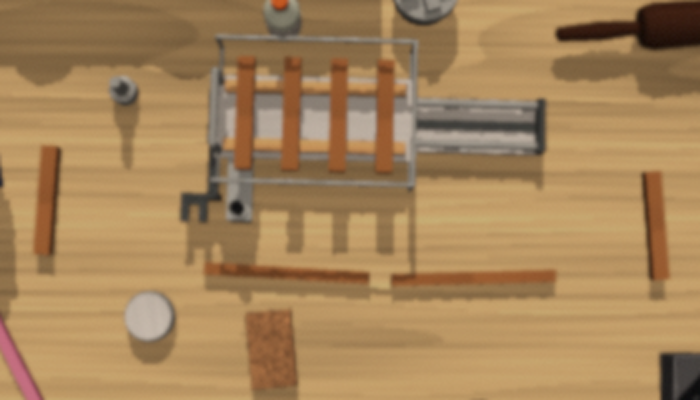

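```bash
cat >> h.py <<'E'
from scipy.spatial.transform import Rotation as Ro
def go(x,y,z,yaw=None):
    "tool-axis shift (mm) and turn to bring TCP to x,y,z (mm), pointing down with yaw deg"
    s=arm.get_state(); R=Ro.from_euler('xyz',s['ee_rot']).as_matrix()
    d=R.T@(np.array([x,y,z])-s['eef_pos']*1000)
    r=np.zeros(3)
    if yaw is not None: r=Ro.from_matrix(R.T@Ro.from_euler('xyz',[np.pi,0,np.radians(yaw)]).as_matrix()).as_rotvec()
    print('go',np.round(d,1),'turn',np.round(r,3))
def st():
    s=arm.get_state(); print('t %.1f'%s['t'],np.round(s['eef_pos']*1000,1),np.round(np.degrees(s['ee_rot']),1),'F',np.round(s['force'],1),'w %.1f g %.1f'%(s['width']*1000,s['gripper_force']),np.round(s['q'],2))
E
python3 - <<'E'
from h import *
V=np.load('/tmp/top0.npz')
f=arm.grab_frame('wrist');V=np.array(f['view']);c=-V[:3,:3].T@V[:3,3];s=arm.get_state()
R=Ro.from_euler('xyz',s['ee_rot']).as_matrix();print('cam in tool',R.T@(c-s['eef_pos']),'optical in tool',R.T@V[2,:3])
P=np.load('/tmp/top0.npz')['P'];S=np.load('/tmp/scene0.npz')['P']
for P in(P,S):
  m=(P[...,2]>.082)&(P[...,2]<.10)&(np.abs(P[...,0]-.645)<.090)&(np.abs(P[...,1]-.06)<.128)
  m=cv2.morphologyEx(m.astype(np.uint8),cv2.MORPH_OPEN,np.ones((3,3)))
  n,lab,sta,ce=cv2.connectedComponentsWithStats(m)
  for i in range(1,n):
    if sta[i,4]>60: q=P[lab==i]; print('low',rect(q),np.round(np.median(q[:,2])*1000,1))
  for z0,z1,b in((.085,.115,(.49,.53,.14,.20)),(.044,.06,(.48,.535,.2,.26)),(.125,.14,(.56,.72,.17,.23))):
    print(obj(P,b,z0,z1))
go(450,-30,330,-90)
E
```

```text
cam in tool [ 0.06395725  0.00048118 -0.13617734] optical in tool [-0.24379866 -0.00097133  0.96982538]
low (array([647.2, 159.9]), 161.1, 24.7, np.float32(179.3)) 91.3
low (array([646.3,  93.9]), 158.4, 24.2, np.float32(178.9)) 91.0
low (array([644.7,  27.9]), 160.4, 23.9, np.float32(178.9)) 91.6
low (array([642.7, -37.9]), 160.4, 22.8, np.float32(0.0)) 91.0
(array([511.9, 168.8]), 17.4, 13.6, np.float32(63.5), np.float64(102.1), 26)
(array([515.1, 225.9]), 51.4, 37.5, np.float32(90.4), np.float64(53.7), 89)
(array([646.2, 198.2]), 107.8, 10.8, np.float32(179.0), np.float64(133.0), 76)
low (array([645.5, -38.9]), 161.7, 28.5, np.float32(179.4)) 88.8
low (array([646.7,  26.6]), 162.1, 27.6, np.float32(178.8)) 88.9
low (array([648. ,  92.4]), 163.1, 27.0, np.float32(179.3)) 88.8
low (array([649.1, 158. ]), 162.7, 26.4, np.float32(179.1)) 88.9
(array([514.9, 166.5]), 19.6, 17.8, np.float32(47.5), np.float64(99.1), 39)
(array([515.5, 226.7]), 49.3, 38.6, np.float32(90.2), np.float64(49.2), 138)
(array([650.5, 197.8]), 109.9, 11.8, np.float32(178.8), np.float64(128.4), 183)
go [-399.9  466.4  -81.6] turn [ 1.000e-03  0.000e+00 -1.157e+00]
```

Emit:
jog_arm(
  targets=[
    {"dx": -400,"dy": 466,"dz": -82,"rz": -1.157},
    {"dx": -400,"dy": 466,"dz": -82,"rz": -1.157},
    {"dx": -400,"dy": 466,"dz": -82,"rz": -1.157},
    {"dx": -400,"dy": 466,"dz": -82,"rz": -1.157},
    {"dx": -400,"dy": 466,"dz": -82,"rz": -1.157},
    {"dx": -400,"dy": 466,"dz": -82,"rz": -1.157},
    {"dx": -400,"dy": 466,"dz": -82,"rz": -1.157},
    {"dx": -400,"dy": 466,"dz": -82,"rz": -1.157},
  ],
)

```text
invalid input at $.targets[0]: expected keys dx, dy, dz, rx, ry, rz, gripper
```

```bash
python3 - <<'E'
from h import *
st();go(450,-30,330,-90)
E
```

```text
t 0.2 [ 271.3 -617.8  248. ] [ 179.9   -0.  -156.3] F [ 0.4  0.7 -0.3] w 87.8 g 0.0 [-0.87  0.36  0.01 -0.   -1.22 -0.29]
go [-399.9  466.4  -81.6] turn [ 1.000e-03  0.000e+00 -1.157e+00]
```

Emit:
jog_arm(
  targets=[
    {"dx": -400,"dy": 466,"dz": -82,"rx": 0,"ry": 0,"rz": -1.157,"gripper": 0.4},
    {"dx": -400,"dy": 466,"dz": -82,"rx": 0,"ry": 0,"rz": -1.157,"gripper": 0.4},
    {"dx": -400,"dy": 466,"dz": -82,"rx": 0,"ry": 0,"rz": -1.157,"gripper": 0.4},
    {"dx": -400,"dy": 466,"dz": -82,"rx": 0,"ry": 0,"rz": -1.157,"gripper": 0.4},
    {"dx": -400,"dy": 466,"dz": -82,"rx": 0,"ry": 0,"rz": -1.157,"gripper": 0.4},
    {"dx": -400,"dy": 466,"dz": -82,"rx": 0,"ry": 0,"rz": -1.157,"gripper": 0.4},
    {"dx": -400,"dy": 466,"dz": -82,"rx": 0,"ry": 0,"rz": -1.157,"gripper": 0.4},
    {"dx": -400,"dy": 466,"dz": -82,"rx": 0,"ry": 0,"rz": -1.157,"gripper": 0.4},
  ],
)

```text
t: 0.87
eef_pos: [0.3675, -0.3001, 0.293]
ee_rot: [-3.141, 0.0, -1.722]
force: [1.6, 0.5, -0.3]
width: 0.0528
gripper_force: 0.0
```

```bash
python3 - <<'E'
from h import *
st();go(450,-170,280,-90)
E
```

```text
t 0.9 [ 367.5 -300.1  293. ] [-180.     0.   -98.7] F [ 1.6  0.5 -0.3] w 52.8 g 0.0 [-0.27 -0.01 -0.34 -0.   -1.24  0.12]
go [-141.   -61.9   13. ] turn [-0.    -0.    -0.151]
```

Emit:
jog_arm(
  targets=[
    {"dx": -141,"dy": -62,"dz": 13,"rx": 0,"ry": 0,"rz": -0.151,"gripper": 0.4},
    {"dx": -141,"dy": -62,"dz": 13,"rx": 0,"ry": 0,"rz": -0.151,"gripper": 0.4},
    {"dx": -141,"dy": -62,"dz": 13,"rx": 0,"ry": 0,"rz": -0.151,"gripper": 0.4},
    {"dx": -141,"dy": -62,"dz": 13,"rx": 0,"ry": 0,"rz": -0.151,"gripper": 0.4},
    {"dx": -141,"dy": -62,"dz": 13,"rx": 0,"ry": 0,"rz": -0.151,"gripper": 0.4},
    {"dx": -141,"dy": -62,"dz": 13,"rx": 0,"ry": 0,"rz": -0.151,"gripper": 0.4},
    {"dx": -141,"dy": -62,"dz": 13,"rx": 0,"ry": 0,"rz": -0.151,"gripper": 0.4},
    {"dx": -141,"dy": -62,"dz": 13,"rx": 0,"ry": 0,"rz": -0.151,"gripper": 0.4},
  ],
)

```text
t: 1.53
eef_pos: [0.4505, -0.173, 0.2797]
ee_rot: [3.141, -0.0, -1.578]
force: [-0.0, -0.0, 0.3]
width: 0.0524
gripper_force: 0.0
```

```bash
cat >> h.py <<'E'
def comps(P,box,z0,z1,minn=60):
    m=(P[...,0]>box[0])&(P[...,0]<box[1])&(P[...,1]>box[2])&(P[...,1]<box[3])&(P[...,2]>z0)&(P[...,2]<z1)
    m=cv2.morphologyEx(m.astype(np.uint8),cv2.MORPH_OPEN,np.ones((3,3)))
    n,lab,sta,ce=cv2.connectedComponentsWithStats(m)
    for i in range(1,n):
        if sta[i,4]>minn: q=P[lab==i]; print(' comp',[x.tolist() if hasattr(x,'tolist') else x for x in rect(q)],'z',np.round(np.percentile(q[:,2],[10,50,90])*1000,1),sta[i,4],ce[i].round())
E
python3 - <<'E'
from h import *
st()
f=grab('wrist','w1');P=cloud(f)
comps(P,(.37,.47,-.31,.25),.010,.03)
print('bench z',np.nanmedian(P[(np.abs(P[...,2])<.008)][:,2])*1000)
comps(P,(.5,.8,-.1,.25),.08,.10)
comps(P,(.3,1,-.6,.6),.016,.034,200)
E
```

```text
t 1.5 [ 450.5 -173.   279.7] [180.   -0.  -90.4] F [-0.  -0.   0.3] w 52.4 g 0.0 [ 0.04  0.02 -0.35  0.   -1.21 -0.05]
 comp [[420.2, -180.6], 223.9, 18.3, 91.5999984741211] z [17.  18.1 19.1] 4611 [347. 182.]
 comp [[420.3, -1.6], 38.0, 18.1, 87.30000305175781] z [16.3 17.8 18.9] 606 [345. 362.]
bench z 0.1649579874449173
 comp [[420.3, -181.4], 222.4, 18.3, 91.5999984741211] z [17.1 18.1 19.1] 4505 [347. 182.]
 comp [[606.1, -254.4], 40.8, 5.9, 81.5] z [17.8 26.7 32.9] 368 [140. 113.]
 comp [[667.6, -251.6], 24.6, 7.0, 81.69999694824219] z [18.7 27.4 32.8] 287 [ 73. 116.]
 comp [[645.7, -191.0], 146.1, 25.1, 87.5] z [17.7 19.5 20.6] 2690 [110. 179.]
 comp [[670.1, -179.3], 114.3, 8.0, 89.4000015258789] z [17.8 30.6 33.3] 740 [ 81. 204.]
 comp [[609.5, -150.3], 49.3, 5.6, 88.69999694824219] z [17.4 29.8 33.2] 300 [148. 231.]
 comp [[420.4, -1.5], 37.9, 18.1, 87.30000305175781] z [17.  17.9 18.9] 543 [345. 363.]
```

View pics/w1.png

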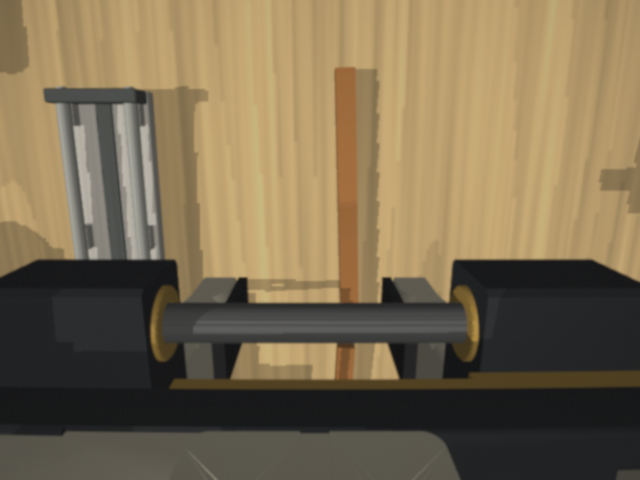

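The crop shows sticker_2 (natural wood, 18 mm wide, top at z≈18 mm) at u≈347, v 70–380. Its far end is at (345,68) and the track's fan end is at left. The choice is confirmed, so I'll grasp it at its middle.

```bash
python3 - <<'E'
from h import *
go(420,-172.6,24.5,-88.4)
E
```

```text
go [ -0.4  30.4 255.3] turn [-0.    -0.    -0.035]
```

Emit:
jog_arm(
  targets=[
    {"dx": 0,"dy": 30.4,"dz": 40,"rx": 0,"ry": 0,"rz": -0.035,"gripper": 0.4},
    {"dx": 0,"dy": 30.4,"dz": 80,"rx": 0,"ry": 0,"rz": -0.035,"gripper": 0.4},
    {"dx": 0,"dy": 30.4,"dz": 120,"rx": 0,"ry": 0,"rz": -0.035,"gripper": 0.4},
    {"dx": 0,"dy": 30.4,"dz": 160,"rx": 0,"ry": 0,"rz": -0.035,"gripper": 0.4},
    {"dx": 0,"dy": 30.4,"dz": 200,"rx": 0,"ry": 0,"rz": -0.035,"gripper": 0.4},
    {"dx": 0,"dy": 30.4,"dz": 235,"rx": 0,"ry": 0,"rz": -0.035,"gripper": 0.4},
    {"dx": 0,"dy": 30.4,"dz": 245,"rx": 0,"ry": 0,"rz": -0.035,"gripper": 0.4},
    {"dx": 0,"dy": 30.4,"dz": 254,"rx": 0,"ry": 0,"rz": -0.035,"gripper": 0.4},
  ],
)

```text
t: 2.25
eef_pos: [0.4186, -0.1732, 0.0236]
ee_rot: [3.138, -0.0, -1.544]
force: [2.5, 0.3, 1.8]
width: 0.0524
gripper_force: 0.0
```

Emit:
jog_arm(
  targets=[
    {"dx": 0,"dy": 0,"dz": 0,"rx": 0,"ry": 0,"rz": 0,"gripper": 0.4},
    {"dx": 0,"dy": 0,"dz": 0,"rx": 0,"ry": 0,"rz": 0,"gripper": 0.9},
    {"dx": 0,"dy": 0,"dz": 0,"rx": 0,"ry": 0,"rz": 0,"gripper": 0.9},
    {"dx": 0,"dy": 0,"dz": 0,"rx": 0,"ry": 0,"rz": 0,"gripper": 0.9},
    {"dx": 0,"dy": 0,"dz": 0,"rx": 0,"ry": 0,"rz": 0,"gripper": 0.9},
    {"dx": 0,"dy": 0,"dz": 0,"rx": 0,"ry": 0,"rz": 0,"gripper": 0.9},
    {"dx": 0,"dy": 0,"dz": 0,"rx": 0,"ry": 0,"rz": 0,"gripper": 0.9},
    {"dx": 0,"dy": 0,"dz": 0,"rx": 0,"ry": 0,"rz": 0,"gripper": 0.9},
  ],
  force=25,
)

```text
t: 2.92
eef_pos: [0.4207, -0.1721, 0.0262]
ee_rot: [-3.141, -0.0, -1.542]
force: [-1.4, 0.7, 6.5]
width: 0.0176
gripper_force: 25.0
```

```bash
python3 - <<'E'
from h import *
st(); go(560,40,220,-91)
E
```

```text
t 2.9 [ 420.7 -172.1   26.2] [-180.    -0.   -88.3] F [-1.4  0.7  6.5] w 17.6 g 25.0 [ 0.05  0.28 -0.73  0.   -0.55 -0.02]
go [-208.  -145.6 -193.7] turn [-0.001 -0.     0.047]
```

Emit:
jog_arm(
  targets=[
    {"dx": 0,"dy": 0,"dz": -20,"rx": 0,"ry": 0,"rz": 0,"gripper": 0.9},
    {"dx": 0,"dy": 0,"dz": -60,"rx": 0,"ry": 0,"rz": 0,"gripper": 0.9},
    {"dx": 0,"dy": 0,"dz": -100,"rx": 0,"ry": 0,"rz": 0.02,"gripper": 0.9},
    {"dx": 0,"dy": -20,"dz": -140,"rx": 0,"ry": 0,"rz": 0.047,"gripper": 0.9},
    {"dx": -20,"dy": -40,"dz": -170,"rx": 0,"ry": 0,"rz": 0.047,"gripper": 0.9},
    {"dx": -50,"dy": -60,"dz": -194,"rx": 0,"ry": 0,"rz": 0.047,"gripper": 0.9},
    {"dx": -80,"dy": -80,"dz": -194,"rx": 0,"ry": 0,"rz": 0.047,"gripper": 0.9},
    {"dx": -110,"dy": -100,"dz": -194,"rx": 0,"ry": 0,"rz": 0.047,"gripper": 0.9},
  ],
)

```text
t: 3.58
eef_pos: [0.519, -0.0578, 0.2223]
ee_rot: [-3.137, 0.001, -1.59]
force: [0.1, -0.4, -1.2]
width: 0.018
gripper_force: 25.0
```

```bash
python3 - <<'E'
from h import *
st(); go(687,60,220,-91)
f=grab('wrist','w2');P=cloud(f)
comps(P,(.5,.8,-.1,.25),.082,.098)
comps(P,(.5,.8,-.1,.25),.06,.072)
comps(P,(.5,.8,-.15,.25),.105,.130)
E
```

```text
t 3.6 [519.  -57.8 222.3] [-1.797e+02  1.000e-01 -9.110e+01] F [ 0.1 -0.4 -1.2] w 18.0 g 25.0 [ 0.27  0.12 -0.36  0.   -1.08 -0.28]
go [-120.9 -165.8    3.2] turn [-0.005  0.001 -0.001]
 comp [[646.0, -39.5], 161.1, 25.1, 179.39999389648438] z [87.9 89.9 90.9] 5674 [105. 257.]
 comp [[708.7, 28.0], 38.5, 19.9, 179.60000610351562] z [89.1 89.9 90.7] 1209 [ 52. 354.]
 comp [[685.5, -58.3], 23.2, 14.1, 179.5] z [64.6 66.1 67.2] 562 [ 83. 229.]
 comp [[602.3, -57.0], 19.5, 13.5, 178.89999389648438] z [64.9 66.  67.2] 529 [199. 229.]
 comp [[623.1, -60.6], 161.8, 41.0, 179.0] z [119.2 120.5 121.5] 3374 [163. 219.]
```

Emit:
jog_arm(
  targets=[
    {"dx": -20,"dy": -30,"dz": 3,"rx": 0,"ry": 0,"rz": 0,"gripper": 0.9},
    {"dx": -40,"dy": -60,"dz": 3,"rx": 0,"ry": 0,"rz": 0,"gripper": 0.9},
    {"dx": -65,"dy": -95,"dz": 3,"rx": 0,"ry": 0,"rz": 0,"gripper": 0.9},
    {"dx": -90,"dy": -130,"dz": 3,"rx": 0,"ry": 0,"rz": 0,"gripper": 0.9},
    {"dx": -110,"dy": -155,"dz": 3,"rx": 0,"ry": 0,"rz": 0,"gripper": 0.9},
    {"dx": -121,"dy": -166,"dz": 3,"rx": 0,"ry": 0,"rz": 0,"gripper": 0.9},
    {"dx": -121,"dy": -166,"dz": 3,"rx": 0,"ry": 0,"rz": 0,"gripper": 0.9},
    {"dx": -121,"dy": -166,"dz": 3,"rx": 0,"ry": 0,"rz": 0,"gripper": 0.9},
  ],
)

```text
t: 4.3
eef_pos: [0.6853, 0.0593, 0.2152]
ee_rot: [3.139, -0.001, -1.588]
force: [-0.4, -1.1, 0.1]
width: 0.0177
gripper_force: 25.0
```

```bash
python3 - <<'E'
from h import *
st()
f=grab('wrist','w3');P=cloud(f)
comps(P,(.5,.8,-.1,.25),.082,.098)
comps(P,(.5,.8,-.1,.25),.06,.072)
comps(P,(.5,.8,-.15,.25),.105,.14)
E
```

```text
t 4.3 [685.3  59.3 215.2] [179.9  -0.  -91. ] F [-0.4 -1.1  0.1] w 17.7 g 25.0 [ 0.37  0.4  -0.   -0.   -1.17 -0.39]
 comp [[744.0, -77.7], 5.6, 2.0, 24.600000381469727] z [84.2 87.8 92.9] 62 [208.   2.]
 comp [[547.1, -75.1], 5.7, 2.7, 134.60000610351562] z [83.8 88.1 95. ] 109 [554.   3.]
 comp [[713.3, -40.2], 25.3, 24.3, 179.0] z [89.2 90.2 91.1] 1974 [265.  70.]
 comp [[616.6, -38.8], 102.5, 24.6, 179.1999969482422] z [89.2 90.2 91.2] 7865 [430.  71.]
 comp [[714.3, 25.4], 25.4, 24.0, 178.89999389648438] z [89.1 90.1 91. ] 1638 [268. 183.]
 comp [[617.6, 27.0], 102.9, 24.0, 179.1999969482422] z [89.1 90.1 91. ] 6550 [424. 182.]
 comp [[713.5, 82.6], 21.4, 7.0, 179.5] z [85.2 89.8 90.7] 427 [273. 270.]
 comp [[659.4, 83.5], 21.0, 7.0, 179.5] z [85.5 89.8 90.8] 424 [356. 270.]
 comp [[705.2, 154.1], 15.4, 2.9, 88.80000305175781] z [89.4 90.2 90.9] 78 [289. 371.]
 comp [[669.6, 154.6], 15.1, 2.1, 89.9000015258789] z [89.3 89.9 90.6] 70 [340. 370.]
 comp [[516.3, 158.3], 14.0, 4.1, 13.699999809265137] z [84.9 90.8 95.9] 244 [559. 370.]
 comp [[547.3, -75.5], 5.8, 3.2, 114.0] z [61.3 65.6 70.7] 94 [534.  12.]
 comp [[603.7, -62.1], 18.2, 14.7, 179.39999389648438] z [65.  66.2 67.2] 744 [442.  36.]
 comp [[605.2, -5.6], 42.0, 19.5, 89.69999694824219] z [65.  66.1 67.1] 1944 [436. 128.]
 comp [[606.0, 63.0], 39.7, 18.9, 86.69999694824219] z [64.9 66.  67. ] 1471 [429. 230.]
 comp [[746.4, -3.1], 134.5, 6.9, 88.9000015258789] z [119.1 120.6 121.7] 2976 [199. 126.]
 comp [[547.2, 8.2], 152.5, 7.5, 89.0999984741211] z [118.5 120.4 121.6] 3510 [570. 137.]
```

View pics/w3.png

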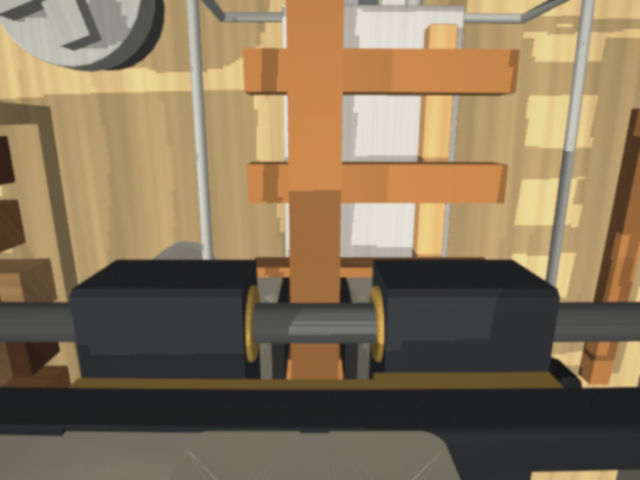

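The sticker is held across the blanks, at about x=687 mm (u≈315). The bearer is visible at u≈436 and the guard rails at u≈200 and u≈575. The deck centre fits (648.0, 59.5) with yaw −1°.

```bash
python3 - <<'E'
from h import *
go(690,59.3,117.5,-91)
E
```

```text
go [-0.8 -5.4 98.2] turn [ 0.002 -0.    -0.   ]
```

Emit:
jog_arm(
  targets=[
    {"dx": -0.8,"dy": -5.4,"dz": 20,"rx": 0,"ry": 0,"rz": 0,"gripper": 0.9},
    {"dx": -0.8,"dy": -5.4,"dz": 45,"rx": 0,"ry": 0,"rz": 0,"gripper": 0.9},
    {"dx": -0.8,"dy": -5.4,"dz": 65,"rx": 0,"ry": 0,"rz": 0,"gripper": 0.9},
    {"dx": -0.8,"dy": -5.4,"dz": 80,"rx": 0,"ry": 0,"rz": 0,"gripper": 0.9},
    {"dx": -0.8,"dy": -5.4,"dz": 88,"rx": 0,"ry": 0,"rz": 0,"gripper": 0.9},
    {"dx": -0.8,"dy": -5.4,"dz": 94,"rx": 0,"ry": 0,"rz": 0,"gripper": 0.9},
    {"dx": -0.8,"dy": -5.4,"dz": 96,"rx": 0,"ry": 0,"rz": 0,"gripper": 0.9},
    {"dx": -0.8,"dy": -5.4,"dz": 96,"rx": 0,"ry": 0,"rz": 0,"gripper": 0.9},
  ],
)

```text
t: 5.02
eef_pos: [0.6909, 0.0591, 0.1212]
ee_rot: [-3.141, 0.0, -1.589]
force: [0.4, 0.2, -0.2]
width: 0.0175
gripper_force: 25.0
```

```bash
python3 - <<'E'
from h import *
st();go(690,59.3,116.5,-91)
E
```

```text
t 5.0 [690.9  59.1 121.2] [-180.    0.  -91.] F [ 0.4  0.2 -0.2] w 17.5 g 25.0 [ 0.37  0.48 -0.1   0.   -0.99 -0.38]
go [-0.2  0.9  4.7] turn [-0.001  0.    -0.001]
```

Emit:
jog_arm(
  targets=[
    {"dx": 0,"dy": 0,"dz": 1.5,"rx": 0,"ry": 0,"rz": 0,"gripper": 0.9},
    {"dx": 0,"dy": 0,"dz": 3,"rx": 0,"ry": 0,"rz": 0,"gripper": 0.9},
    {"dx": 0,"dy": 0,"dz": 4,"rx": 0,"ry": 0,"rz": 0,"gripper": 0.9},
    {"dx": 0,"dy": 0,"dz": 4.5,"rx": 0,"ry": 0,"rz": 0,"gripper": 0.9},
    {"dx": 0,"dy": 0,"dz": 4.5,"rx": 0,"ry": 0,"rz": 0,"gripper": 0.9},
    {"dx": 0,"dy": 0,"dz": 4.5,"rx": 0,"ry": 0,"rz": 0,"gripper": 0.9},
    {"dx": 0,"dy": 0,"dz": 4.5,"rx": 0,"ry": 0,"rz": 0,"gripper": 0.9},
    {"dx": 0,"dy": 0,"dz": 4.5,"rx": 0,"ry": 0,"rz": 0,"gripper": 0.9},
  ],
)

```text
t: 5.68
eef_pos: [0.6909, 0.0594, 0.1163]
ee_rot: [-3.141, 0.0, -1.589]
force: [-0.2, -0.6, -0.6]
width: 0.0175
gripper_force: 25.0
```

Emit:
jog_arm(
  targets=[
    {"dx": 0,"dy": 0,"dz": 0,"rx": 0,"ry": 0,"rz": 0,"gripper": 0.7},
    {"dx": 0,"dy": 0,"dz": 0,"rx": 0,"ry": 0,"rz": 0,"gripper": 0.65},
    {"dx": 0,"dy": 0,"dz": 0,"rx": 0,"ry": 0,"rz": 0,"gripper": 0.6},
    {"dx": 0,"dy": 0,"dz": 0,"rx": 0,"ry": 0,"rz": 0,"gripper": 0.6},
    {"dx": 0,"dy": 0,"dz": -10,"rx": 0,"ry": 0,"rz": 0,"gripper": 0.6},
    {"dx": 0,"dy": 0,"dz": -40,"rx": 0,"ry": 0,"rz": 0,"gripper": 0.6},
    {"dx": 0,"dy": 0,"dz": -80,"rx": 0,"ry": 0,"rz": 0,"gripper": 0.6},
    {"dx": 0,"dy": 0,"dz": -100,"rx": 0,"ry": 0,"rz": 0,"gripper": 0.6},
  ],
)

```text
t: 6.35
eef_pos: [0.6924, 0.0592, 0.2217]
ee_rot: [-3.137, 0.0, -1.588]
force: [1.8, 0.7, 1.3]
width: 0.0354
gripper_force: 0.0
```

```bash
python3 - <<'E'
from h import *
st();go(570,100,260,-92.6);go(424,101,200,-92.6)
f=grab('top');np.savez('/tmp/t.npz',P=cloud(f));P=cloud(f)
comps(P,(.6,.78,-.12,.25),.098,.116)
f=grab('wrist');P=cloud(f)
comps(P,(.6,.78,-.12,.25),.1,.116)
E
```

```text
t 6.3 [692.4  59.2 221.7] [-179.7    0.   -91. ] F [1.8 0.7 1.3] w 35.4 g 0.0 [ 0.37  0.4   0.02  0.   -1.18 -0.38]
go [-38.6 122.8 -39. ] turn [-0.005  0.     0.028]
go [-37.1 269.1  20.3] turn [-0.005  0.     0.028]
 comp [[691.3, 145.6], 69.9, 18.9, 90.69999694824219] z [104.8 108.4 113. ] 166 [266. 189.]
 comp [[687.4, -18.7], 80.9, 19.9, 88.5] z [103.3 108.4 112.8] 201 [325. 191.]
 comp [[691.0, 20.7], 162.2, 18.0, 88.9000015258789] z [107.3 108.1 109. ] 8340 [322. 162.]
 comp [[693.2, 144.2], 27.7, 17.6, 89.69999694824219] z [107.2 108.  108.8] 964 [321. 361.]
```

Emit:
jog_arm(
  targets=[
    {"dx": -5,"dy": 40,"dz": 0,"rx": 0,"ry": 0,"rz": 0.028,"gripper": 0.4},
    {"dx": -10,"dy": 80,"dz": 0,"rx": 0,"ry": 0,"rz": 0.028,"gripper": 0.4},
    {"dx": -15,"dy": 120,"dz": 0,"rx": 0,"ry": 0,"rz": 0.028,"gripper": 0.4},
    {"dx": -20,"dy": 160,"dz": 0,"rx": 0,"ry": 0,"rz": 0.028,"gripper": 0.4},
    {"dx": -25,"dy": 200,"dz": 5,"rx": 0,"ry": 0,"rz": 0.028,"gripper": 0.4},
    {"dx": -35,"dy": 240,"dz": 10,"rx": 0,"ry": 0,"rz": 0.028,"gripper": 0.4},
    {"dx": -37,"dy": 269,"dz": 20,"rx": 0,"ry": 0,"rz": 0.028,"gripper": 0.4},
    {"dx": -37,"dy": 269,"dz": 20,"rx": 0,"ry": 0,"rz": 0.028,"gripper": 0.4},
  ],
)

```text
t: 7.12
eef_pos: [0.417, 0.1, 0.1952]
ee_rot: [3.139, 0.0, -1.616]
force: [-0.1, 0.2, -0.2]
width: 0.0526
gripper_force: 0.0
```

```bash
python3 - <<'E'
from h import *
st()
f=grab('wrist');P=cloud(f)
comps(P,(.36,.48,-.05,.25),.01,.025)
comps(P,(.36,.80,-.15,.35),.018,.034)
comps(P,(.45,.6,.1,.35),.045,.12)
go(425,99.5,26,-92.6)
E
```

```text
t 7.1 [417.  100.  195.2] [179.9   0.  -92.6] F [-0.1  0.2 -0.2] w 52.6 g 0.0 [ 0.7  -0.01 -0.58 -0.   -1.01 -0.74]
 comp [[424.2, 73.6], 187.2, 18.1, 87.30000305175781] z [17.2 18.1 19.1] 6184 [304. 172.]
 comp [[367.1, 93.1], 14.0, 1.6, 13.399999618530273] z [11.8 17.5 22.6] 68 [380. 207.]
 comp [[430.9, 211.2], 18.0, 17.8, 178.5] z [17.2 18.  18.9] 415 [304. 353.]
 comp [[367.6, 93.4], 14.4, 3.6, 23.0] z [19.9 25.4 32.3] 90 [382. 209.]
 comp [[519.7, 152.0], 10.6, 1.2, 179.0] z [20.2 25.8 31.6] 81 [185. 294.]
 comp [[568.1, 103.2], 6.0, 2.9, 104.0999984741211] z [67.8 73.  77.7] 111 [ 79. 252.]
 comp [[591.0, 103.0], 17.7, 5.8, 179.89999389648438] z [89.3 90.1 91. ] 186 [ 23. 261.]
go [  1.2  -5.3 170.3] turn [0.    0.001 0.002]
```

Emit:
jog_arm(
  targets=[
    {"dx": 0.6,"dy": -5.7,"dz": 40,"rx": 0,"ry": 0,"rz": 0.003,"gripper": 0.4},
    {"dx": 0.6,"dy": -5.7,"dz": 80,"rx": 0,"ry": 0,"rz": 0.003,"gripper": 0.4},
    {"dx": 0.6,"dy": -5.7,"dz": 115,"rx": 0,"ry": 0,"rz": 0.003,"gripper": 0.4},
    {"dx": 0.6,"dy": -5.7,"dz": 140,"rx": 0,"ry": 0,"rz": 0.003,"gripper": 0.4},
    {"dx": 0.6,"dy": -5.7,"dz": 155,"rx": 0,"ry": 0,"rz": 0.003,"gripper": 0.4},
    {"dx": 0.6,"dy": -5.7,"dz": 165,"rx": 0,"ry": 0,"rz": 0.003,"gripper": 0.4},
    {"dx": 0.6,"dy": -5.7,"dz": 169,"rx": 0,"ry": 0,"rz": 0.003,"gripper": 0.4},
    {"dx": 0.6,"dy": -5.7,"dz": 169,"rx": 0,"ry": 0,"rz": 0.003,"gripper": 0.4},
  ],
)

```text
t: 7.83
eef_pos: [0.4285, 0.1002, 0.0265]
ee_rot: [3.14, -0.001, -1.62]
force: [-0.3, 0.7, 0.6]
width: 0.0526
gripper_force: 0.0
```

Emit:
jog_arm(
  targets=[
    {"dx": 0,"dy": 0,"dz": 0,"rx": 0,"ry": 0,"rz": 0,"gripper": 0.4},
    {"dx": 0,"dy": 0,"dz": 0,"rx": 0,"ry": 0,"rz": 0,"gripper": 0.9},
    {"dx": 0,"dy": 0,"dz": 0,"rx": 0,"ry": 0,"rz": 0,"gripper": 0.9},
    {"dx": 0,"dy": 0,"dz": 0,"rx": 0,"ry": 0,"rz": 0,"gripper": 0.9},
    {"dx": 0,"dy": 0,"dz": 0,"rx": 0,"ry": 0,"rz": 0,"gripper": 0.9},
    {"dx": 0,"dy": 0,"dz": 0,"rx": 0,"ry": 0,"rz": 0,"gripper": 0.9},
    {"dx": 0,"dy": 0,"dz": 0,"rx": 0,"ry": 0,"rz": 0,"gripper": 0.9},
    {"dx": 0,"dy": 0,"dz": 0,"rx": 0,"ry": 0,"rz": 0,"gripper": 0.9},
  ],
)

```text
t: 8.5
eef_pos: [0.4282, 0.1003, 0.0274]
ee_rot: [-3.142, 0.0, -1.62]
force: [-2.1, 0.4, 3.6]
width: 0.0177
gripper_force: 25.0
```

```bash
python3 - <<'E'
from h import *
st(); go(606.5,60.2,210,-91)
E
```

```text
t 8.5 [428.2 100.3  27.4] [-180.     0.   -92.8] F [-2.1  0.4  3.6] w 17.7 g 25.0 [ 0.68  0.26 -0.76 -0.   -0.54 -0.73]
go [  31.4 -180.1 -182.6] turn [-0.     0.    -0.032]
```

Emit:
jog_arm(
  targets=[
    {"dx": 0,"dy": 0,"dz": -20,"rx": 0,"ry": 0,"rz": 0,"gripper": 0.9},
    {"dx": 0,"dy": 0,"dz": -60,"rx": 0,"ry": 0,"rz": 0,"gripper": 0.9},
    {"dx": 0,"dy": 0,"dz": -100,"rx": 0,"ry": 0,"rz": 0,"gripper": 0.9},
    {"dx": 5,"dy": 0,"dz": -140,"rx": 0,"ry": 0,"rz": -0.02,"gripper": 0.9},
    {"dx": 10,"dy": -25,"dz": -170,"rx": 0,"ry": 0,"rz": -0.032,"gripper": 0.9},
    {"dx": 15,"dy": -60,"dz": -183,"rx": 0,"ry": 0,"rz": -0.032,"gripper": 0.9},
    {"dx": 22,"dy": -98,"dz": -183,"rx": 0,"ry": 0,"rz": -0.032,"gripper": 0.9},
    {"dx": 31,"dy": -138,"dz": -183,"rx": 0,"ry": 0,"rz": -0.032,"gripper": 0.9},
  ],
)

```text
t: 9.17
eef_pos: [0.5664, 0.0627, 0.2122]
ee_rot: [-3.138, 0.002, -1.587]
force: [-0.0, 1.9, 0.6]
width: 0.0177
gripper_force: 2.5
```

Emit:
jog_arm(
  targets=[
    {"dx": 0,"dy": -25,"dz": 0,"rx": 0,"ry": 0,"rz": 0,"gripper": 0.9},
    {"dx": 0,"dy": -42,"dz": 0,"rx": 0,"ry": 0,"rz": 0,"gripper": 0.9},
    {"dx": 0,"dy": -42,"dz": 0,"rx": 0,"ry": 0,"rz": 0,"gripper": 0.9},
    {"dx": 0,"dy": -42,"dz": 0,"rx": 0,"ry": 0,"rz": 0,"gripper": 0.9},
    {"dx": 0,"dy": -42,"dz": 0,"rx": 0,"ry": 0,"rz": 0,"gripper": 0.9},
    {"dx": 0,"dy": -42,"dz": 0,"rx": 0,"ry": 0,"rz": 0,"gripper": 0.9},
    {"dx": 0,"dy": -42,"dz": 0,"rx": 0,"ry": 0,"rz": 0,"gripper": 0.9},
    {"dx": 0,"dy": -42,"dz": 0,"rx": 0,"ry": 0,"rz": 0,"gripper": 0.9},
  ],
)

```text
t: 9.83
eef_pos: [0.606, 0.0622, 0.2107]
ee_rot: [-3.141, 0.0, -1.587]
force: [-0.9, 0.8, -0.9]
width: 0.0176
gripper_force: 25.0
```

```bash
python3 - <<'E'
from h import *
st(); go(606.5,60.2,118,-91)
f=grab('wrist');P=cloud(f)
print('hi');comps(P,(.5,.8,-.15,.25),.100,.24)
print('low');comps(P,(.5,.8,-.15,.25),.085,.098)
print('bear');comps(P,(.5,.8,-.15,.25),.06,.072)
E
```

```text
t 9.8 [606.   62.2 210.7] [-180.     0.   -90.9] F [-0.9  0.8 -0.9] w 17.6 g 25.0 [ 0.42  0.28 -0.19 -0.   -1.1  -0.44]
go [ 2.  -0.5 92.7] turn [-0.001  0.     0.001]
hi
 comp [[746.1, 8.6], 154.9, 7.5, 89.19999694824219] z [118.4 120.4 121.6] 3698 [ 51. 141.]
 comp [[612.0, 9.0], 102.7, 43.0, 96.80000305175781] z [200.5 201.4 202.5] 17792 [315. 160.]
 comp [[546.6, 2.0], 131.7, 6.8, 89.0999984741211] z [119.1 120.6 121.7] 2995 [428. 126.]
 comp [[690.9, 4.4], 131.0, 19.4, 88.9000015258789] z [106.5 108.1 109. ] 8724 [163. 136.]
 comp [[788.7, 91.6], 23.3, 8.5, 169.1999969482422] z [101.  104.2 108.3] 541 [ 20. 295.]
 comp [[786.1, 113.3], 12.5, 3.3, 56.20000076293945] z [125.4 129.5 136.3] 68 [  4. 345.]
 comp [[791.0, 123.9], 10.6, 7.4, 39.20000076293945] z [101.9 107.  111.9] 70 [ 25. 343.]
 comp [[617.8, 64.5], 16.3, 4.0, 89.5] z [227.7 234.9 236.1] 653 [279. 361.]
 comp [[607.3, 83.3], 18.1, 16.2, 179.60000610351562] z [200.6 201.4 202. ] 1696 [315. 361.]
 comp [[596.3, 64.4], 18.0, 4.1, 88.9000015258789] z [227.6 234.9 236. ] 653 [350. 361.]
low
 comp [[652.4, 6.3], 133.5, 61.
[... 703 characters left out ...]
  90.8] 95 [289. 369.]
 comp [[590.9, 155.2], 14.3, 2.1, 90.0999984741211] z [89.4 90.2 90.7] 67 [340. 371.]
bear
 comp [[743.1, -79.2], 6.1, 3.2, 64.4000015258789] z [61.7 66.6 70.8] 100 [88.  7.]
 comp [[546.3, -75.1], 5.8, 2.7, 141.5] z [60.6 65.1 70.2] 67 [411.   7.]
 comp [[685.2, -63.5], 14.6, 14.4, 178.89999389648438] z [64.5 66.  67. ] 480 [187.  30.]
 comp [[683.5, -7.1], 42.2, 11.3, 89.5] z [64.3 66.1 67.2] 1149 [194. 125.]
 comp [[673.5, 61.5], 39.1, 34.4, 90.9000015258789] z [64.6 66.  67.8] 1009 [203. 232.]
 comp [[790.7, 83.2], 18.0, 2.3, 170.89999389648438] z [61.9 67.5 71.3] 142 [ 52. 263.]
 comp [[774.0, 92.6], 10.5, 2.3, 123.4000015258789] z [61.4 64.6 69.1] 106 [ 80. 276.]
```

```bash
python3 - <<'E'
from h import *
for n in('top','scene'):
  P=cloud(grab(n)); print(n);comps(P,(.58,.63,-.12,.25),.185,.215,20)
E
```

```text
top
 comp [[603.5, -16.4], 81.0, 18.7, 88.9000015258789] z [196.7 202.1 206.2] 236 [326. 216.]
scene
 comp [[604.9, -40.5], 41.3, 20.3, 98.4000015258789] z [194.1 199.6 202.2] 104 [279. 211.]
 comp [[609.5, 125.5], 111.6, 27.8, 93.5] z [188.9 199.2 202.2] 513 [341. 244.]
```

```bash
python3 - <<'E'
from h import *
st();go(604.8,60.4,118.5,-91)
E
```

```text
t 10.0 [606.3  62.1 210.6] [-180.    0.  -91.] F [ 0.6 -0.   0.1] w 17.5 g 25.0 [ 0.42  0.28 -0.19 -0.   -1.1  -0.44]
go [ 1.7  1.5 92.1] turn [-0.001  0.     0.001]
```

Emit:
jog_arm(
  targets=[
    {"dx": 1.7,"dy": 1.5,"dz": 20,"rx": 0,"ry": 0,"rz": 0,"gripper": 0.9},
    {"dx": 1.7,"dy": 1.5,"dz": 45,"rx": 0,"ry": 0,"rz": 0,"gripper": 0.9},
    {"dx": 1.7,"dy": 1.5,"dz": 65,"rx": 0,"ry": 0,"rz": 0,"gripper": 0.9},
    {"dx": 1.7,"dy": 1.5,"dz": 78,"rx": 0,"ry": 0,"rz": 0,"gripper": 0.9},
    {"dx": 1.7,"dy": 1.5,"dz": 85,"rx": 0,"ry": 0,"rz": 0,"gripper": 0.9},
    {"dx": 1.7,"dy": 1.5,"dz": 89,"rx": 0,"ry": 0,"rz": 0,"gripper": 0.9},
    {"dx": 1.7,"dy": 1.5,"dz": 91,"rx": 0,"ry": 0,"rz": 0,"gripper": 0.9},
    {"dx": 1.7,"dy": 1.5,"dz": 91,"rx": 0,"ry": 0,"rz": 0,"gripper": 0.9},
  ],
)

```text
t: 10.65
eef_pos: [0.6053, 0.0603, 0.1196]
ee_rot: [-3.141, 0.0, -1.588]
force: [-0.2, 0.2, -0.2]
width: 0.0184
gripper_force: 25.0
```

```bash
python3 - <<'E'
from h import *
st();go(604.8,60.4,117.6,-91)
E
```

```text
t 10.7 [605.3  60.3 119.6] [-180.    0.  -91.] F [-0.2  0.2 -0.2] w 18.4 g 25.0 [ 0.42  0.36 -0.3   0.   -0.91 -0.44]
go [-0.1  0.5  2. ] turn [-0.001  0.     0.001]
```

Lower 2 mm, release, rise to view.

Emit:
jog_arm(
  targets=[
    {"dx": 0,"dy": 0.5,"dz": 1,"rx": 0,"ry": 0,"rz": 0,"gripper": 0.9},
    {"dx": 0,"dy": 0.5,"dz": 2,"rx": 0,"ry": 0,"rz": 0,"gripper": 0.9},
    {"dx": 0,"dy": 0.5,"dz": 2.3,"rx": 0,"ry": 0,"rz": 0,"gripper": 0.9},
    {"dx": 0,"dy": 0.5,"dz": 2.3,"rx": 0,"ry": 0,"rz": 0,"gripper": 0.9},
    {"dx": 0,"dy": 0.5,"dz": 2.3,"rx": 0,"ry": 0,"rz": 0,"gripper": 0.7},
    {"dx": 0,"dy": 0.5,"dz": 2.3,"rx": 0,"ry": 0,"rz": 0,"gripper": 0.6},
    {"dx": 0,"dy": 0.5,"dz": 2.3,"rx": 0,"ry": 0,"rz": 0,"gripper": 0.6},
    {"dx": 0,"dy": 0.5,"dz": 2.3,"rx": 0,"ry": 0,"rz": 0,"gripper": 0.6},
  ],
)

```text
t: 11.32
eef_pos: [0.6045, 0.0602, 0.1169]
ee_rot: [3.142, 0.0, -1.588]
force: [0.2, 0.0, -0.5]
width: 0.0339
gripper_force: 0.0
```

Emit:
jog_arm(
  targets=[
    {"dx": 0,"dy": 0,"dz": -10,"rx": 0,"ry": 0,"rz": 0,"gripper": 0.6},
    {"dx": 0,"dy": 0,"dz": -40,"rx": 0,"ry": 0,"rz": 0,"gripper": 0.6},
    {"dx": 10,"dy": -10,"dz": -80,"rx": 0,"ry": 0,"rz": 0,"gripper": 0.6},
    {"dx": 40,"dy": -25,"dz": -115,"rx": 0,"ry": 0,"rz": 0,"gripper": 0.6},
    {"dx": 70,"dy": -40,"dz": -140,"rx": 0,"ry": 0,"rz": 0,"gripper": 0.6},
    {"dx": 80,"dy": -42,"dz": -155,"rx": 0,"ry": 0,"rz": 0,"gripper": 0.6},
    {"dx": 80,"dy": -42,"dz": -160,"rx": 0,"ry": 0,"rz": 0,"gripper": 0.6},
    {"dx": 80,"dy": -42,"dz": -160,"rx": 0,"ry": 0,"rz": 0,"gripper": 0.6},
  ],
)

```text
t: 11.98
eef_pos: [0.6459, -0.0213, 0.2794]
ee_rot: [-3.138, 0.001, -1.59]
force: [-0.2, 1.0, 0.5]
width: 0.035
gripper_force: 0.0
```

```bash
python3 - <<'E'
from h import *
st()
f=grab('wrist','w5');P=cloud(f)
print('hi');comps(P,(.57,.73,-.15,.25),.100,.116)
print('guard');comps(P,(.5,.8,-.15,.25),.117,.125)
print('low');comps(P,(.55,.74,-.1,.25),.082,.098)
print('bear');comps(P,(.58,.72,-.15,.25),.06,.072)
E
```

```text
t 12.0 [645.9 -21.3 279.4] [-179.8    0.   -91.1] F [-0.2  1.   0.5] w 35.0 g 0.0 [ 0.27  0.29 -0.01  0.   -1.26 -0.29]
hi
 comp [[690.4, -19.2], 83.8, 18.5, 88.9000015258789] z [107.  108.  108.9] 2780 [257. 221.]
 comp [[604.3, -18.3], 84.2, 18.3, 89.0999984741211] z [107. 108. 109.] 2811 [373. 220.]
 comp [[688.9, 95.9], 36.2, 11.7, 87.5999984741211] z [106.7 107.9 108.8] 421 [268. 364.]
 comp [[609.8, 97.3], 35.4, 10.9, 89.19999694824219] z [106.7 107.9 108.7] 383 [362. 364.]
guard
 comp [[646.0, -38.6], 206.2, 86.0, 179.10000610351562] z [119.1 120.5 121.6] 4651 [317. 168.]
low
 comp [[713.8, -40.7], 24.2, 24.0, 89.30000305175781] z [89.1 90.1 91. ] 964 [228. 192.]
 comp [[646.9, -39.6], 68.3, 24.8, 179.1999969482422] z [89.1 90.1 91.1] 2883 [315. 192.]
 comp [[578.5, -38.3], 26.9, 24.2, 178.89999389648438] z [89. 90. 91.] 1097 [403. 192.]
 comp [[648.0, 25.2], 68.9, 28.4, 179.8000030517578] z [88.7 90.  90.9] 2676 [315. 273.]
 comp [[581.4, 27.0], 23.5, 23.4, 87.69999694824219] z [88.  89.9 90.8] 615 [399. 268.]
 comp [[714.9, 24.8], 23.7, 23.6, 178.8000030517578] z [88.5 89.9 90.9] 618 [231. 268.]
 comp [[649.2, 95.8], 68.6, 19.7, 179.10000610351562] z [89.  89.9 90.9] 1457 [315. 352.]
bear
 comp [[687.2, -61.7], 18.5, 18.1, 87.69999694824219] z [64.9 66.  67. ] 389 [266. 160.]
 comp [[603.3, -60.3], 18.7, 18.3, 91.5] z [64.9 65.9 67. ] 353 [367. 158.]
 comp [[681.6, -4.5], 37.6, 5.3, 89.5] z [64.6 65.8 66.9] 281 [275. 232.]
 comp [[612.2, -3.5], 37.6, 2.4, 88.5] z [63.7 65.7 66.8] 140 [357. 231.]
 comp [[682.4, 54.4], 13.1, 4.5, 87.80000305175781] z [64.7 65.9 66.6] 82 [277. 295.]
 comp [[683.7, 127.9], 20.4, 4.8, 88.0999984741211] z [63.7 65.8 66.7] 114 [278. 370.]
```

View pics/w5.png

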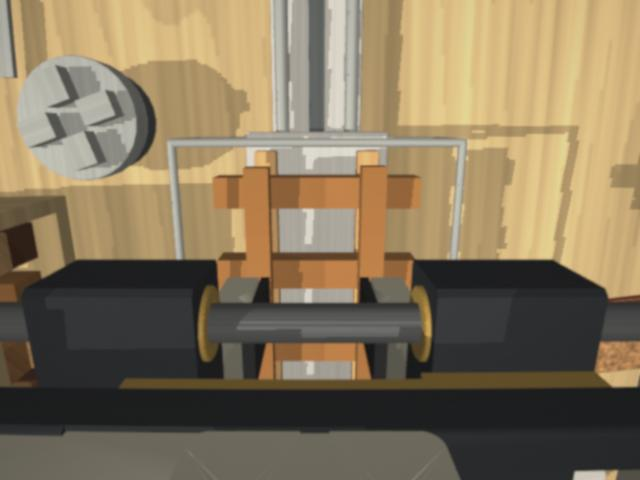

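This single frame shows both bearers, at (266,160) and (367,158), with the stickers over them. The residual offsets are 2.4 mm and 0.3 mm, which is good. Next is the right-hand blank.

```bash
python3 - <<'E'
from h import *
st();go(565,-441,300,-177)
E
```

```text
t 12.0 [645.  -20.6 277.5] [-179.9    0.   -91. ] F [ 0.4 -0.8 -0.8] w 35.1 g 0.0 [ 0.27  0.29 -0.02 -0.   -1.26 -0.29]
go [421.8  72.4 -22.9] turn [-0.0e+00  1.0e-03  1.5e+00]
```

```bash
python3 - <<'E'
import numpy as np
for n in('top','scene'):
  P=np.load(f'/tmp/{n}0.npz')['P']
  m=(P[...,0]>.35)&(P[...,0]<.8)&(P[...,1]<-.5)&(P[...,1]>-.75)&(P[...,2]>.05)
  q=P[m];print(n,len(q),np.round(np.percentile(q,[1,10,50,90,99],axis=0)*1000))
E
```

```text
top 6075 [[ 352. -677.   57.]
 [ 379. -648.  101.]
 [ 559. -576.  240.]
 [ 661. -519.  650.]
 [ 781. -502.  655.]]
scene 7231 [[ 456. -677.   53.]
 [ 487. -653.   79.]
 [ 597. -579.  188.]
 [ 680. -570.  241.]
 [ 692. -560.  249.]]
```

Emit:
jog_arm(
  targets=[
    {"dx": 40,"dy": 7,"dz": -5,"rx": 0,"ry": 0,"rz": 0.12,"gripper": 0.35},
    {"dx": 80,"dy": 14,"dz": -10,"rx": 0,"ry": 0,"rz": 0.24,"gripper": 0.35},
    {"dx": 120,"dy": 21,"dz": -15,"rx": 0,"ry": 0,"rz": 0.36,"gripper": 0.35},
    {"dx": 160,"dy": 28,"dz": -23,"rx": 0,"ry": 0,"rz": 0.48,"gripper": 0.35},
    {"dx": 200,"dy": 35,"dz": -23,"rx": 0,"ry": 0,"rz": 0.6,"gripper": 0.35},
    {"dx": 240,"dy": 42,"dz": -23,"rx": 0,"ry": 0,"rz": 0.72,"gripper": 0.35},
    {"dx": 280,"dy": 49,"dz": -23,"rx": 0,"ry": 0,"rz": 0.84,"gripper": 0.35},
    {"dx": 320,"dy": 56,"dz": -23,"rx": 0,"ry": 0,"rz": 0.96,"gripper": 0.35},
  ],
)

```text
t: 12.7
eef_pos: [0.5828, -0.3397, 0.2985]
ee_rot: [3.14, -0.001, -2.552]
force: [1.4, -0.6, -0.2]
width: 0.0569
gripper_force: 0.0
```

```bash
python3 - <<'E'
from h import *
st();go(565,-438,290,-177)
E
```

```text
t 12.7 [ 582.8 -339.7  298.5] [ 1.799e+02 -1.000e-01 -1.462e+02] F [ 1.4 -0.6 -0.2] w 56.9 g 0.0 [-0.24  0.34  0.09 -0.   -1.33 -0.74]
go [ 69.4 -71.8   8.4] turn [ 0.002 -0.002  0.537]
```

Emit:
jog_arm(
  targets=[
    {"dx": 20,"dy": -18,"dz": 4,"rx": 0,"ry": 0,"rz": 0.12,"gripper": 0.35},
    {"dx": 40,"dy": -40,"dz": 8,"rx": 0,"ry": 0,"rz": 0.24,"gripper": 0.35},
    {"dx": 60,"dy": -60,"dz": 8,"rx": 0,"ry": 0,"rz": 0.36,"gripper": 0.35},
    {"dx": 69,"dy": -72,"dz": 8,"rx": 0,"ry": 0,"rz": 0.48,"gripper": 0.35},
    {"dx": 69,"dy": -72,"dz": 8,"rx": 0,"ry": 0,"rz": 0.537,"gripper": 0.35},
    {"dx": 69,"dy": -72,"dz": 8,"rx": 0,"ry": 0,"rz": 0.537,"gripper": 0.35},
    {"dx": 69,"dy": -72,"dz": 8,"rx": 0,"ry": 0,"rz": 0.537,"gripper": 0.35},
    {"dx": 69,"dy": -72,"dz": 8,"rx": 0,"ry": 0,"rz": 0.537,"gripper": 0.35},
  ],
)

```text
t: 13.37
eef_pos: [0.567, -0.4365, 0.2912]
ee_rot: [3.141, -0.001, -3.081]
force: [-0.6, -0.1, -0.2]
width: 0.057
gripper_force: 0.0
```

```bash
python3 - <<'E'
from h import *
st()
P=cloud(grab('wrist','w6'))
comps(P,(.35,.7,-.53,-.3),.015,.035)
P=cloud(grab('top','t6'))
comps(P,(.35,.7,.4,.52),.015,.035)
go(495,-441,27,-177)
E
```

```text
t 13.4 [ 567.  -436.5  291.2] [ 1.800e+02 -1.000e-01 -1.765e+02] F [-0.6 -0.1 -0.2] w 57.0 g 0.0 [-0.38  0.41  0.18 -0.   -1.35 -1.13]
 comp [[497.2, -442.6], 160.2, 24.1, 3.5999999046325684] z [23.1 24.2 25.2] 4688 [312. 119.]
 comp [[528.1, 454.3], 156.8, 24.3, 177.3000030517578] z [19.3 24.4 29.2] 435 [163. 250.]
go [ 7.220e+01 -1.000e-01  2.648e+02] turn [ 0.    -0.     0.007]
```

Emit:
jog_arm(
  targets=[
    {"dx": 25,"dy": -1.8,"dz": 30,"rx": 0,"ry": 0,"rz": -0.003,"gripper": 0.35},
    {"dx": 50,"dy": -1.8,"dz": 65,"rx": 0,"ry": 0,"rz": -0.003,"gripper": 0.35},
    {"dx": 70.1,"dy": -1.8,"dz": 100,"rx": 0,"ry": 0,"rz": -0.003,"gripper": 0.35},
    {"dx": 70.1,"dy": -1.8,"dz": 140,"rx": 0,"ry": 0,"rz": -0.003,"gripper": 0.35},
    {"dx": 70.1,"dy": -1.8,"dz": 180,"rx": 0,"ry": 0,"rz": -0.003,"gripper": 0.35},
    {"dx": 70.1,"dy": -1.8,"dz": 210,"rx": 0,"ry": 0,"rz": -0.003,"gripper": 0.35},
    {"dx": 70.1,"dy": -1.8,"dz": 225,"rx": 0,"ry": 0,"rz": -0.003,"gripper": 0.35},
    {"dx": 70.1,"dy": -1.8,"dz": 230,"rx": 0,"ry": 0,"rz": -0.003,"gripper": 0.35},
  ],
)

```text
t: 14.13
eef_pos: [0.4953, -0.4419, 0.0585]
ee_rot: [3.139, -0.004, -3.081]
force: [-0.1, -0.7, -0.4]
width: 0.0569
gripper_force: 0.0
```

```bash
python3 - <<'E'
from h import *
st();go(497.2,-442.6,26.5,-176.4)
E
```

```text
t 14.1 [ 495.3 -441.9   58.5] [ 179.8   -0.2 -176.5] F [-0.1 -0.7 -0.4] w 56.9 g 0.0 [-0.44  0.51 -0.22 -0.   -0.84 -1.07]
go [-2.  -0.9 31.9] turn [ 0.003 -0.004 -0.002]
```

Emit:
jog_arm(
  targets=[
    {"dx": -1.5,"dy": -0.9,"dz": 15,"rx": 0,"ry": 0,"rz": 0,"gripper": 0.35},
    {"dx": -1.5,"dy": -0.9,"dz": 26,"rx": 0,"ry": 0,"rz": 0,"gripper": 0.35},
    {"dx": -1.5,"dy": -0.9,"dz": 31,"rx": 0,"ry": 0,"rz": 0,"gripper": 0.35},
    {"dx": -1.5,"dy": -0.9,"dz": 31,"rx": 0,"ry": 0,"rz": 0,"gripper": 0.35},
    {"dx": -1.5,"dy": -0.9,"dz": 31,"rx": 0,"ry": 0,"rz": 0,"gripper": 0.9},
    {"dx": -1.5,"dy": -0.9,"dz": 31,"rx": 0,"ry": 0,"rz": 0,"gripper": 0.9},
    {"dx": -1.5,"dy": -0.9,"dz": 31,"rx": 0,"ry": 0,"rz": 0,"gripper": 0.9},
    {"dx": -1.5,"dy": -0.9,"dz": 31,"rx": 0,"ry": 0,"rz": 0,"gripper": 0.9},
  ],
)

```text
t: 14.8
eef_pos: [0.4988, -0.4446, 0.0318]
ee_rot: [-3.141, 0.001, -3.082]
force: [0.1, -0.2, 0.4]
width: 0.0357
gripper_force: 0.0
```

Emit:
jog_arm(
  targets=[
    {"dx": 0,"dy": 0,"dz": 0,"rx": 0,"ry": 0,"rz": 0,"gripper": 0.9},
    {"dx": 0,"dy": 0,"dz": 0,"rx": 0,"ry": 0,"rz": 0,"gripper": 0.9},
    {"dx": 0,"dy": 0,"dz": 0,"rx": 0,"ry": 0,"rz": 0,"gripper": 0.9},
    {"dx": 0,"dy": 0,"dz": 0,"rx": 0,"ry": 0,"rz": 0,"gripper": 0.9},
    {"dx": 0,"dy": 0,"dz": 0,"rx": 0,"ry": 0,"rz": 0,"gripper": 0.9},
    {"dx": 0,"dy": 0,"dz": 0,"rx": 0,"ry": 0,"rz": 0,"gripper": 0.9},
    {"dx": 0,"dy": 0,"dz": 0,"rx": 0,"ry": 0,"rz": 0,"gripper": 0.9},
    {"dx": 0,"dy": 0,"dz": 0,"rx": 0,"ry": 0,"rz": 0,"gripper": 0.9},
  ],
  force=30,
)

```text
t: 15.47
eef_pos: [0.4986, -0.4444, 0.0313]
ee_rot: [-3.141, 0.0, -3.082]
force: [-0.8, 2.2, 5.4]
width: 0.0239
gripper_force: 30.0
```

```bash
python3 - <<'E'
from h import *
st();go(646.8,26.4,240,-181)
E
```

```text
t 15.5 [ 498.6 -444.4   31.3] [-180.     0.  -176.6] F [-0.8  2.2  5.4] w 23.9 g 30.0 [-0.44  0.54 -0.24  0.   -0.79 -1.07]
go [-176.2  461.  -208.8] turn [-0.     0.     0.077]
```

Emit:
jog_arm(
  targets=[
    {"dx": 0,"dy": 0,"dz": -20,"rx": 0,"ry": 0,"rz": 0,"gripper": 0.9},
    {"dx": 0,"dy": 0,"dz": -60,"rx": 0,"ry": 0,"rz": 0,"gripper": 0.9},
    {"dx": 0,"dy": 10,"dz": -100,"rx": 0,"ry": 0,"rz": 0,"gripper": 0.9},
    {"dx": -5,"dy": 30,"dz": -135,"rx": 0,"ry": 0,"rz": 0,"gripper": 0.9},
    {"dx": -15,"dy": 60,"dz": -165,"rx": 0,"ry": 0,"rz": 0.02,"gripper": 0.9},
    {"dx": -30,"dy": 92,"dz": -185,"rx": 0,"ry": 0,"rz": 0.04,"gripper": 0.9},
    {"dx": -45,"dy": 128,"dz": -200,"rx": 0,"ry": 0,"rz": 0.077,"gripper": 0.9},
    {"dx": -60,"dy": 164,"dz": -209,"rx": 0,"ry": 0,"rz": 0.077,"gripper": 0.9},
  ],
)

```text
t: 16.13
eef_pos: [0.5492, -0.2761, 0.2421]
ee_rot: [-3.141, 0.003, 3.121]
force: [1.4, -0.6, -0.9]
width: 0.0242
gripper_force: 30.0
```

Emit:
jog_arm(
  targets=[
    {"dx": -15,"dy": 37,"dz": 0,"rx": 0,"ry": 0,"rz": 0,"gripper": 0.9},
    {"dx": -30,"dy": 74,"dz": 0,"rx": 0,"ry": 0,"rz": 0,"gripper": 0.9},
    {"dx": -45,"dy": 111,"dz": 0,"rx": 0,"ry": 0,"rz": 0,"gripper": 0.9},
    {"dx": -60,"dy": 148,"dz": 0,"rx": 0,"ry": 0,"rz": 0,"gripper": 0.9},
    {"dx": -75,"dy": 185,"dz": 0,"rx": 0,"ry": 0,"rz": 0,"gripper": 0.9},
    {"dx": -85,"dy": 220,"dz": 0,"rx": 0,"ry": 0,"rz": 0,"gripper": 0.9},
    {"dx": -95,"dy": 255,"dz": 0,"rx": 0,"ry": 0,"rz": 0,"gripper": 0.9},
    {"dx": -100,"dy": 280,"dz": 0,"rx": 0,"ry": 0,"rz": 0,"gripper": 0.9},
  ],
)

```text
t: 16.8
eef_pos: [0.654, 0.0041, 0.2391]
ee_rot: [3.141, -0.0, 3.126]
force: [1.0, -0.5, -0.2]
width: 0.0234
gripper_force: 30.0
```

```bash
python3 - <<'E'
from h import *
st();go(648.2,26.4,160,-181)
E
```

```text
t 16.8 [654.    4.1 239.1] [180.   -0.  179.1] F [ 1.  -0.5 -0.2] w 23.4 g 30.0 [ 0.3   0.33 -0.05 -0.   -1.19 -1.89]
go [ 6.2 22.2 79.1] turn [ 0.    -0.     0.001]
```

Emit:
jog_arm(
  targets=[
    {"dx": 6.2,"dy": 22.2,"dz": 0,"rx": 0,"ry": 0,"rz": 0,"gripper": 0.9},
    {"dx": 6.2,"dy": 22.2,"dz": 20,"rx": 0,"ry": 0,"rz": 0,"gripper": 0.9},
    {"dx": 6.2,"dy": 22.2,"dz": 40,"rx": 0,"ry": 0,"rz": 0,"gripper": 0.9},
    {"dx": 6.2,"dy": 22.2,"dz": 60,"rx": 0,"ry": 0,"rz": 0,"gripper": 0.9},
    {"dx": 6.2,"dy": 22.2,"dz": 75,"rx": 0,"ry": 0,"rz": 0,"gripper": 0.9},
    {"dx": 6.2,"dy": 22.2,"dz": 84,"rx": 0,"ry": 0,"rz": 0,"gripper": 0.9},
    {"dx": 6.2,"dy": 22.2,"dz": 84,"rx": 0,"ry": 0,"rz": 0,"gripper": 0.9},
    {"dx": 6.2,"dy": 22.2,"dz": 84,"rx": 0,"ry": 0,"rz": 0,"gripper": 0.9},
  ],
)

```text
t: 17.47
eef_pos: [0.6476, 0.0233, 0.1557]
ee_rot: [-3.141, -0.001, 3.124]
force: [-0.1, 0.6, -1.0]
width: 0.0233
gripper_force: 30.0
```

```bash
python3 - <<'E'
from h import *
st();go(648.2,26.4,139.8,-181)
P=cloud(grab('wrist'))
print('hi');comps(P,(.5,.76,-.12,.25),.115,.2)
print('st');comps(P,(.5,.76,-.12,.25),.1,.112)
E
```

```text
t 17.5 [647.6  23.3 155.7] [-180.   -0.  179.] F [-0.1  0.6 -1. ] w 23.3 g 30.0 [ 0.34  0.38 -0.17  0.   -1.02 -1.92]
go [-0.6  3.1 15.9] turn [-0.001 -0.001  0.   ]
hi
 comp [[554.4, 19.2], 249.0, 91.6, 111.30000305175781] z [119.  120.6 121.7] 14232 [265.  66.]
 comp [[605.4, 24.3], 77.4, 53.9, 0.0] z [147.7 148.7 149.7] 17755 [315. 198.]
 comp [[646.3, 10.3], 24.2, 4.7, 2.9000000953674316] z [174.4 180.5 195.9] 1057 [264. 360.]
 comp [[667.7, 24.0], 24.1, 16.0, 88.0999984741211] z [147.9 148.6 149.4] 2290 [314. 361.]
 comp [[646.8, 38.3], 24.3, 4.7, 175.10000610351562] z [174.2 180.4 195.9] 1060 [365. 360.]
 comp [[749.4, 154.3], 36.0, 5.1, 89.80000305175781] z [120.1 120.9 121.6] 398 [581. 473.]
st
 comp [[547.1, -74.8], 4.9, 1.7, 124.30000305175781] z [101.4 105.3 110.5] 120 [71. 46.]
 comp [[604.3, -25.5], 70.1, 18.4, 88.9000015258789] z [107.3 108.2 109. ] 6823 [199. 182.]
 comp [[606.5, 104.9], 129.3, 18.6, 88.9000015258789] z [107.1 108.  108.9] 12267 [494. 182.]
 comp [[693.6, 162.8], 34.6, 19.5, 89.0999984741211] z [107.1 107.9 108.7] 2251 [600. 359.]
 comp [[693.9, 7.0], 13.2, 2.6, 172.10000610351562] z [107.5 108.2 108.9] 105 [280. 368.]
 comp [[694.7, 40.1], 13.3, 2.5, 2.5] z [107.3 108.1 108.9] 105 [349. 368.]
```

Emit:
jog_arm(
  targets=[
    {"dx": -0.5,"dy": 3.1,"dz": 5,"rx": 0,"ry": 0,"rz": 0,"gripper": 0.9},
    {"dx": -0.5,"dy": 3.1,"dz": 10,"rx": 0,"ry": 0,"rz": 0,"gripper": 0.9},
    {"dx": -0.5,"dy": 3.1,"dz": 13,"rx": 0,"ry": 0,"rz": 0,"gripper": 0.9},
    {"dx": -0.5,"dy": 3.1,"dz": 15,"rx": 0,"ry": 0,"rz": 0,"gripper": 0.9},
    {"dx": -0.5,"dy": 3.1,"dz": 16,"rx": 0,"ry": 0,"rz": 0,"gripper": 0.9},
    {"dx": -0.5,"dy": 3.1,"dz": 16,"rx": 0,"ry": 0,"rz": 0,"gripper": 0.9},
    {"dx": -0.5,"dy": 3.1,"dz": 16,"rx": 0,"ry": 0,"rz": 0,"gripper": 0.9},
    {"dx": -0.5,"dy": 3.1,"dz": 16,"rx": 0,"ry": 0,"rz": 0,"gripper": 0.9},
  ],
)

```text
t: 18.18
eef_pos: [0.6482, 0.0265, 0.1401]
ee_rot: [-3.142, 0.0, 3.124]
force: [0.2, 0.8, 0.0]
width: 0.0235
gripper_force: 30.0
```

```bash
python3 - <<'E'
from h import *
st()
E
```

```text
t 18.2 [648.2  26.5 140.1] [-180.    0.  179.] F [0.2 0.8 0. ] w 23.5 g 30.0 [ 0.34  0.4  -0.19  0.   -0.98 -1.93]
```

Emit:
jog_arm(
  targets=[
    {"dx": 0,"dy": 0,"dz": 1,"rx": 0,"ry": 0,"rz": 0,"gripper": 0.9},
    {"dx": 0,"dy": 0,"dz": 1,"rx": 0,"ry": 0,"rz": 0,"gripper": 0.9},
    {"dx": 0,"dy": 0,"dz": 1,"rx": 0,"ry": 0,"rz": 0,"gripper": 0.65},
    {"dx": 0,"dy": 0,"dz": 1,"rx": 0,"ry": 0,"rz": 0,"gripper": 0.55},
    {"dx": 0,"dy": 0,"dz": 1,"rx": 0,"ry": 0,"rz": 0,"gripper": 0.5},
    {"dx": 0,"dy": 0,"dz": -10,"rx": 0,"ry": 0,"rz": 0,"gripper": 0.5},
    {"dx": 0,"dy": 0,"dz": -40,"rx": 0,"ry": 0,"rz": 0,"gripper": 0.5},
    {"dx": 0,"dy": 0,"dz": -80,"rx": 0,"ry": 0,"rz": 0,"gripper": 0.5},
  ],
)

```text
t: 18.85
eef_pos: [0.6463, 0.0262, 0.2182]
ee_rot: [-3.14, -0.006, 3.124]
force: [1.3, 0.4, -0.6]
width: 0.0432
gripper_force: 0.0
```

```bash
python3 - <<'E'
from h import *
st();go(595,454,290,-182.7)
P=cloud(grab('wrist','w8'))
print('hi');comps(P,(.55,.75,-.12,.25),.124,.14)
print('st');comps(P,(.5,.76,-.12,.25),.1,.112)
P=cloud(grab('top'))
comps(P,(.54,.75,-.08,.18),.124,.14)
P=cloud(grab('scene'));comps(P,(.54,.75,-.08,.18),.122,.14)
for z in(.06,.1,.15):comps(P,(.40,.68,.30,.75),z,.4)
E
```

```text
t 18.9 [646.3  26.2 218.2] [-179.9   -0.4  179. ] F [ 1.3  0.4 -0.6] w 43.2 g 0.0 [ 0.34  0.34 -0.09 -0.   -1.15 -1.93]
go [ 59.2 426.7 -72.1] turn [-0.002 -0.006  0.03 ]
hi
 comp [[621.5, 27.9], 108.1, 24.1, 179.0] z [131.3 132.2 133. ] 9080 [315. 200.]
 comp [[631.0, 197.2], 72.8, 13.0, 0.10000000149011612] z [125.8 128.8 130.2] 2798 [621. 216.]
 comp [[712.3, 26.3], 24.3, 24.1, 178.8000030517578] z [131.4 132.2 133. ] 1485 [315. 361.]
st
 comp [[599.5, 194.6], 11.9, 5.4, 175.6999969482422] z [101.9 106.1 110.4] 244 [600. 159.]
 comp [[604.2, -22.9], 75.4, 18.0, 89.0] z [107.2 108.2 109.1] 4137 [228. 172.]
 comp [[606.4, 111.0], 139.1, 18.3, 88.9000015258789] z [107.1 108.  108.9] 7509 [457. 173.]
 comp [[683.1, 2.6], 21.9, 3.7, 89.69999694824219] z [101.6 107.3 108.6] 308 [277. 298.]
 comp [[683.8, 50.5], 20.6, 3.5, 89.0] z [101.7 107.1 108.6] 293 [353. 298.]
 comp [[604.4, 29.3], 78.3, 21.9, 0.4000000059604645] z [128.9 133.  136.9] 245 [308. 219.]
 comp [[652.1, 26.1], 151.4, 28.9, 179.3000030517578] z [127.1 130.7 133.5] 556 [291. 259.]
 comp [[599.6, 536.9], 165.2, 47.3, 6.400000095367432] z [ 93.2 188.8 210.5] 1453 [515. 346.]
 comp [[580.0, 671.1], 192.4, 180.6, 101.19999694824219] z [ 78.4 155.2 173.3] 6607 [579. 392.]
 comp [[599.6, 536.9], 165.2, 47.3, 6.400000095367432] z [111.6 199.7 210.8] 1264 [517. 345.]
 comp [[579.2, 670.4], 191.4, 181.2, 100.5] z [116.8 161.4 173.7] 5535 [583. 387.]
 comp [[623.0, 544.5], 119.4, 30.2, 10.699999809265137] z [176.4 205.5 211.3] 881 [521. 346.]
 comp [[622.1, 660.1], 150.7, 84.9, 101.0] z [156.6 169.  174.5] 3484 [580. 384.]
 comp [[548.6, 745.2], 54.0, 2.7, 11.199999809265137] z [152.7 161.3 168.4] 86 [638. 374.]
```

```bash
python3 - <<'E'
from h import *
P=np.load('/tmp/scene0.npz')['P'];T=np.load('/tmp/top0.npz')['P']
for P in(P,T):
 for x0 in(.44,.48,.50,.52,.54,.56,.58,.60):
  m=(P[...,0]>x0)&(P[...,0]<x0+.02)&(P[...,1]>.48)&(P[...,1]<.58)&(P[...,2]>.05)
  q=P[m]
  if len(q): print(x0,len(q),'ymin %.3f'%np.percentile(q[:,1],3),np.round(np.percentile(q[:,2],[3,50,97]),3))
go(590,390,290,-182.7)
E
```

```text
0.5 10 ymin 0.529 [0.108 0.11  0.114]
0.52 88 ymin 0.506 [0.108 0.112 0.115]
0.54 58 ymin 0.508 [0.06  0.11  0.115]
0.56 98 ymin 0.511 [0.055 0.111 0.174]
0.58 235 ymin 0.515 [0.056 0.128 0.2  ]
0.6 223 ymin 0.526 [0.067 0.196 0.21 ]
0.5 15 ymin 0.530 [0.107 0.114 0.118]
0.52 133 ymin 0.507 [0.108 0.114 0.119]
0.54 191 ymin 0.509 [0.062 0.113 0.148]
0.56 213 ymin 0.513 [0.065 0.156 0.185]
0.58 229 ymin 0.517 [0.064 0.177 0.204]
0.6 202 ymin 0.526 [0.064 0.192 0.212]
go [ 65.8 362.1 -65. ] turn [0.002 0.008 0.03 ]
```

Emit:
jog_arm(
  targets=[
    {"dx": 0,"dy": 10,"dz": -30,"rx": 0,"ry": 0,"rz": 0,"gripper": 0.35},
    {"dx": 5,"dy": 45,"dz": -60,"rx": 0,"ry": 0,"rz": 0,"gripper": 0.35},
    {"dx": 10,"dy": 85,"dz": -65,"rx": 0,"ry": 0,"rz": 0.03,"gripper": 0.35},
    {"dx": 15,"dy": 125,"dz": -65,"rx": 0,"ry": 0,"rz": 0.03,"gripper": 0.35},
    {"dx": 20,"dy": 165,"dz": -65,"rx": 0,"ry": 0,"rz": 0.03,"gripper": 0.35},
    {"dx": 30,"dy": 205,"dz": -65,"rx": 0,"ry": 0,"rz": 0.03,"gripper": 0.35},
    {"dx": 40,"dy": 245,"dz": -65,"rx": 0,"ry": 0,"rz": 0.03,"gripper": 0.35},
    {"dx": 50,"dy": 285,"dz": -65,"rx": 0,"ry": 0,"rz": 0.03,"gripper": 0.35},
  ],
)

```text
t: 19.67
eef_pos: [0.602, 0.3141, 0.2849]
ee_rot: [-3.141, -0.0, 3.094]
force: [0.9, 0.2, -0.5]
width: 0.0574
gripper_force: 0.0
```

Emit:
jog_arm(
  targets=[
    {"dx": 6,"dy": 35,"dz": 0,"rx": 0,"ry": 0,"rz": 0,"gripper": 0.35},
    {"dx": 14,"dy": 65,"dz": 0,"rx": 0,"ry": 0,"rz": 0,"gripper": 0.35},
    {"dx": 16,"dy": 75,"dz": 0,"rx": 0,"ry": 0,"rz": 0,"gripper": 0.35},
    {"dx": 16,"dy": 77,"dz": 0,"rx": 0,"ry": 0,"rz": 0,"gripper": 0.35},
    {"dx": 16,"dy": 77,"dz": 0,"rx": 0,"ry": 0,"rz": 0,"gripper": 0.35},
    {"dx": 16,"dy": 77,"dz": 0,"rx": 0,"ry": 0,"rz": 0,"gripper": 0.35},
    {"dx": 16,"dy": 77,"dz": 0,"rx": 0,"ry": 0,"rz": 0,"gripper": 0.35},
    {"dx": 16,"dy": 77,"dz": 0,"rx": 0,"ry": 0,"rz": 0,"gripper": 0.35},
  ],
)

```text
t: 20.33
eef_pos: [0.5911, 0.3887, 0.2853]
ee_rot: [3.141, 0.0, 3.093]
force: [0.3, -0.3, -0.2]
width: 0.0568
gripper_force: 0.0
```

```bash
python3 - <<'E'
from h import *
st()
P=cloud(grab('wrist','w9'))
comps(P,(.35,.7,.33,.50),.015,.035)
print('rest');comps(P,(.45,.6,.48,.6),.09,.12)
print('low rest');comps(P,(.40,.6,.48,.6),.05,.12)
go(461,455,60,-182.7)
E
```

```text
t 20.3 [591.1 388.7 285.3] [180.    0.  177.2] F [ 0.3 -0.3 -0.2] w 56.8 g 0.0 [ 0.86  0.39  0.15  0.   -1.32 -2.48]
 comp [[529.1, 453.7], 160.6, 24.9, 177.60000610351562] z [22.8 24.1 25.1] 4940 [381. 125.]
 comp [[681.4, 347.8], 36.2, 19.1, 78.0999984741211] z [19.4 30.9 33.5] 565 [276. 292.]
rest
 comp [[558.3, 535.4], 77.9, 51.0, 11.5] z [106.8 112.8 114. ] 5523 [504. 152.]
low rest
 comp [[558.3, 535.4], 77.9, 51.1, 11.5] z [ 77.5 112.6 113.9] 6527 [497. 155.]
go [133.2  59.7 225.3] turn [ 0.     0.    -0.001]
```

View pics/w9.png

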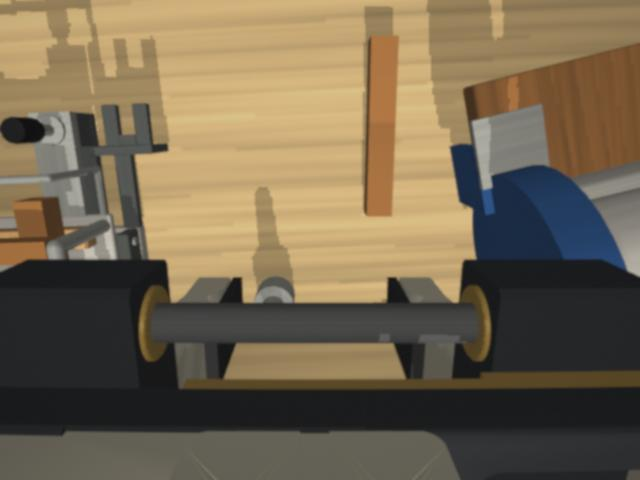

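The blank is at (381,125). The grinder's tool rest at (500,150) starts at x≈518 mm, y≈506 mm and would hit the gripper body in a centred grasp. I'll grip the near end and slide the blank clear, then regrip.

Emit:
jog_arm(
  targets=[
    {"dx": 35,"dy": 20,"dz": 0,"rx": 0,"ry": 0,"rz": -0.006,"gripper": 0.4},
    {"dx": 70,"dy": 40,"dz": 0,"rx": 0,"ry": 0,"rz": -0.006,"gripper": 0.4},
    {"dx": 105,"dy": 55,"dz": 0,"rx": 0,"ry": 0,"rz": -0.006,"gripper": 0.4},
    {"dx": 134,"dy": 61.3,"dz": 20,"rx": 0,"ry": 0,"rz": -0.006,"gripper": 0.4},
    {"dx": 134,"dy": 61.3,"dz": 60,"rx": 0,"ry": 0,"rz": -0.006,"gripper": 0.4},
    {"dx": 134,"dy": 61.3,"dz": 100,"rx": 0,"ry": 0,"rz": -0.006,"gripper": 0.4},
    {"dx": 134,"dy": 61.3,"dz": 130,"rx": 0,"ry": 0,"rz": -0.006,"gripper": 0.4},
    {"dx": 134,"dy": 61.3,"dz": 130,"rx": 0,"ry": 0,"rz": -0.006,"gripper": 0.4},
  ],
)

```text
t: 21.05
eef_pos: [0.4573, 0.4541, 0.1484]
ee_rot: [-3.133, -0.006, 3.099]
force: [-0.2, -0.8, -0.8]
width: 0.0526
gripper_force: 0.0
```

```bash
python3 - <<'E'
from h import *
st();go(460,456.6,28,-182.4)
E
```

```text
t 21.1 [457.3 454.1 148.4] [-179.5   -0.3  177.6] F [-0.2 -0.8 -0.8] w 52.6 g 0.0 [ 1.08  0.39 -0.18 -0.   -1.01 -2.7 ]
go [ -3.3   3.6 120.4] turn [-0.008 -0.006 -0.001]
```

Emit:
jog_arm(
  targets=[
    {"dx": 0,"dy": 1,"dz": 30,"rx": 0,"ry": 0,"rz": 0,"gripper": 0.4},
    {"dx": 0,"dy": 1,"dz": 60,"rx": 0,"ry": 0,"rz": 0,"gripper": 0.4},
    {"dx": 0,"dy": 1,"dz": 90,"rx": 0,"ry": 0,"rz": 0,"gripper": 0.4},
    {"dx": 0,"dy": 1,"dz": 110,"rx": 0,"ry": 0,"rz": 0,"gripper": 0.4},
    {"dx": 0,"dy": 1,"dz": 125,"rx": 0,"ry": 0,"rz": 0,"gripper": 0.4},
    {"dx": 0,"dy": 1,"dz": 125,"rx": 0,"ry": 0,"rz": 0,"gripper": 0.4},
    {"dx": 0,"dy": 1,"dz": 125,"rx": 0,"ry": 0,"rz": 0,"gripper": 0.4},
    {"dx": 0,"dy": 1,"dz": 125,"rx": 0,"ry": 0,"rz": 0,"gripper": 0.4},
  ],
)

```text
t: 21.72
eef_pos: [0.4609, 0.4596, 0.0321]
ee_rot: [3.139, 0.002, 3.1]
force: [0.6, 0.4, 0.3]
width: 0.0529
gripper_force: 0.0
```

```bash
python3 - <<'E'
from h import *
st()
E
```

```text
t 21.7 [460.9 459.6  32.1] [1.799e+02 1.000e-01 1.776e+02] F [0.6 0.4 0.3] w 52.9 g 0.0 [ 1.08  0.52 -0.28  0.   -0.77 -2.7 ]
```

Emit:
jog_arm(
  targets=[
    {"dx": 0,"dy": -3,"dz": 1,"rx": 0,"ry": 0,"rz": 0,"gripper": 0.4},
    {"dx": 0,"dy": -3,"dz": 1,"rx": 0,"ry": 0,"rz": 0,"gripper": 0.6},
    {"dx": 0,"dy": -3,"dz": 1,"rx": 0,"ry": 0,"rz": 0,"gripper": 0.9},
    {"dx": 0,"dy": -3,"dz": 1,"rx": 0,"ry": 0,"rz": 0,"gripper": 0.9},
    {"dx": 0,"dy": -3,"dz": 1,"rx": 0,"ry": 0,"rz": 0,"gripper": 0.9},
    {"dx": 0,"dy": -3,"dz": 1,"rx": 0,"ry": 0,"rz": 0,"gripper": 0.9},
    {"dx": 0,"dy": -3,"dz": 1,"rx": 0,"ry": 0,"rz": 0,"gripper": 0.9},
    {"dx": 0,"dy": -3,"dz": 1,"rx": 0,"ry": 0,"rz": 0,"gripper": 0.9},
  ],
)

```text
t: 22.38
eef_pos: [0.4596, 0.4558, 0.0291]
ee_rot: [3.142, 0.0, 3.101]
force: [-0.4, -1.0, 1.5]
width: 0.0239
gripper_force: 30.0
```

Emit:
jog_arm(
  targets=[
    {"dx": 0,"dy": -8,"dz": -1,"rx": 0,"ry": 0,"rz": 0,"gripper": 0.9},
    {"dx": 0,"dy": -18,"dz": -1,"rx": 0,"ry": 0,"rz": 0,"gripper": 0.9},
    {"dx": 0,"dy": -30,"dz": -1,"rx": 0,"ry": 0,"rz": 0,"gripper": 0.9},
    {"dx": 0,"dy": -42,"dz": -1,"rx": 0,"ry": 0,"rz": 0,"gripper": 0.9},
    {"dx": 0,"dy": -54,"dz": -1,"rx": 0,"ry": 0,"rz": 0,"gripper": 0.9},
    {"dx": 0,"dy": -66,"dz": -1,"rx": 0,"ry": 0,"rz": 0,"gripper": 0.9},
    {"dx": 0,"dy": -76,"dz": -1,"rx": 0,"ry": 0,"rz": 0,"gripper": 0.9},
    {"dx": 0,"dy": -80,"dz": -1,"rx": 0,"ry": 0,"rz": 0,"gripper": 0.9},
  ],
)

```text
t: 23.05
eef_pos: [0.4561, 0.3736, 0.0299]
ee_rot: [-3.141, -0.0, 3.099]
force: [-0.3, 0.0, 0.3]
width: 0.0242
gripper_force: 30.0
```

Emit:
jog_arm(
  targets=[
    {"dx": 0,"dy": 0,"dz": 0,"rx": 0,"ry": 0,"rz": 0,"gripper": 0.9},
    {"dx": 0,"dy": 0,"dz": 0.5,"rx": 0,"ry": 0,"rz": 0,"gripper": 0.6},
    {"dx": 0,"dy": 0,"dz": 0.5,"rx": 0,"ry": 0,"rz": 0,"gripper": 0.4},
    {"dx": 0,"dy": 0,"dz": 0.5,"rx": 0,"ry": 0,"rz": 0,"gripper": 0.4},
    {"dx": 0,"dy": 0,"dz": -40,"rx": 0,"ry": 0,"rz": 0,"gripper": 0.4},
    {"dx": 0,"dy": 0,"dz": -80,"rx": 0,"ry": 0,"rz": 0,"gripper": 0.4},
    {"dx": -40,"dy": 0,"dz": -110,"rx": 0,"ry": 0,"rz": 0,"gripper": 0.4},
    {"dx": -75,"dy": 0,"dz": -130,"rx": 0,"ry": 0,"rz": 0,"gripper": 0.4},
  ],
)

```text
t: 23.72
eef_pos: [0.5255, 0.3744, 0.1601]
ee_rot: [3.139, 0.002, 3.104]
force: [1.0, 1.4, -0.1]
width: 0.0525
gripper_force: 0.0
```

Emit:
jog_arm(
  targets=[
    {"dx": -35,"dy": 0,"dz": -30,"rx": 0,"ry": 0,"rz": 0,"gripper": 0.4},
    {"dx": -60,"dy": 0,"dz": -60,"rx": 0,"ry": 0,"rz": 0,"gripper": 0.4},
    {"dx": -60,"dy": 0,"dz": -90,"rx": 0,"ry": 0,"rz": 0,"gripper": 0.4},
    {"dx": -60,"dy": 0,"dz": -110,"rx": 0,"ry": 0,"rz": 0,"gripper": 0.4},
    {"dx": -60,"dy": 0,"dz": -120,"rx": 0,"ry": 0,"rz": 0,"gripper": 0.4},
    {"dx": -60,"dy": 0,"dz": -120,"rx": 0,"ry": 0,"rz": 0,"gripper": 0.4},
    {"dx": -60,"dy": 0,"dz": -120,"rx": 0,"ry": 0,"rz": 0,"gripper": 0.4},
    {"dx": -60,"dy": 0,"dz": -120,"rx": 0,"ry": 0,"rz": 0,"gripper": 0.4},
  ],
)

```text
t: 24.38
eef_pos: [0.5843, 0.3703, 0.2744]
ee_rot: [-3.14, -0.002, 3.101]
force: [-0.5, 0.5, -0.9]
width: 0.0526
gripper_force: 0.0
```

```bash
python3 - <<'E'
from h import *
st()
P=cloud(grab('wrist','w10'))
comps(P,(.35,.7,.3,.50),.015,.035)
go(530,375,60,-182.4)
E
```

```text
t 24.4 [584.3 370.3 274.4] [-1.799e+02 -1.000e-01  1.777e+02] F [-0.5  0.5 -0.9] w 52.6 g 0.0 [ 0.85  0.37  0.09 -0.   -1.29 -2.46]
 comp [[526.2, 372.9], 160.0, 24.0, 177.39999389648438] z [23.1 24.2 25.2] 4992 [314. 132.]
 comp [[676.7, 344.7], 33.7, 10.5, 85.69999694824219] z [17.9 28.1 31.9] 328 [292. 297.]
go [ 54.    3.  214.4] turn [-0.002 -0.002  0.001]
```

Emit:
jog_arm(
  targets=[
    {"dx": 30,"dy": 0.8,"dz": 20,"rx": 0,"ry": 0,"rz": 0,"gripper": 0.4},
    {"dx": 57.8,"dy": 0.8,"dz": 50,"rx": 0,"ry": 0,"rz": 0.004,"gripper": 0.4},
    {"dx": 57.8,"dy": 0.8,"dz": 90,"rx": 0,"ry": 0,"rz": 0.004,"gripper": 0.4},
    {"dx": 57.8,"dy": 0.8,"dz": 130,"rx": 0,"ry": 0,"rz": 0.004,"gripper": 0.4},
    {"dx": 57.8,"dy": 0.8,"dz": 170,"rx": 0,"ry": 0,"rz": 0.004,"gripper": 0.4},
    {"dx": 57.8,"dy": 0.8,"dz": 205,"rx": 0,"ry": 0,"rz": 0.004,"gripper": 0.4},
    {"dx": 57.8,"dy": 0.8,"dz": 215,"rx": 0,"ry": 0,"rz": 0.004,"gripper": 0.4},
    {"dx": 57.8,"dy": 0.8,"dz": 215,"rx": 0,"ry": 0,"rz": 0.004,"gripper": 0.4},
  ],
)

```text
t: 25.1
eef_pos: [0.5256, 0.3716, 0.0573]
ee_rot: [-3.135, -0.005, 3.096]
force: [0.8, -0.1, 0.6]
width: 0.0523
gripper_force: 0.0
```

```bash
python3 - <<'E'
from h import *
st();go(526.2,372.9,30,-182.6)
E
```

```text
t 25.1 [525.6 371.6  57.3] [-179.6   -0.3  177.4] F [ 0.8 -0.1  0.6] w 52.3 g 0.0 [ 0.92  0.48 -0.27 -0.   -0.82 -2.53]
go [-0.7  1.5 27.3] turn [-0.006 -0.005  0.   ]
```

Emit:
jog_arm(
  targets=[
    {"dx": 0,"dy": 0,"dz": 15,"rx": 0,"ry": 0,"rz": 0,"gripper": 0.4},
    {"dx": 0,"dy": 0,"dz": 25,"rx": 0,"ry": 0,"rz": 0,"gripper": 0.4},
    {"dx": 0,"dy": 0,"dz": 29,"rx": 0,"ry": 0,"rz": 0,"gripper": 0.4},
    {"dx": 0,"dy": 0,"dz": 29,"rx": 0,"ry": 0,"rz": 0,"gripper": 0.4},
    {"dx": 0,"dy": 0,"dz": 29,"rx": 0,"ry": 0,"rz": 0,"gripper": 0.7},
    {"dx": 0,"dy": 0,"dz": 29,"rx": 0,"ry": 0,"rz": 0,"gripper": 0.9},
    {"dx": 0,"dy": 0,"dz": 29,"rx": 0,"ry": 0,"rz": 0,"gripper": 0.9},
    {"dx": 0,"dy": 0,"dz": 29,"rx": 0,"ry": 0,"rz": 0,"gripper": 0.9},
  ],
)

```text
t: 25.77
eef_pos: [0.5278, 0.3738, 0.0331]
ee_rot: [3.141, 0.001, 3.096]
force: [-0.3, -0.0, -0.3]
width: 0.0316
gripper_force: 0.0
```

Emit:
jog_arm(
  targets=[
    {"dx": 0,"dy": 0,"dz": 0,"rx": 0,"ry": 0,"rz": 0,"gripper": 0.9},
    {"dx": 0,"dy": 0,"dz": 0,"rx": 0,"ry": 0,"rz": 0,"gripper": 0.9},
    {"dx": 0,"dy": 0,"dz": 0,"rx": 0,"ry": 0,"rz": 0,"gripper": 0.9},
    {"dx": 0,"dy": 0,"dz": 0,"rx": 0,"ry": 0,"rz": 0,"gripper": 0.9},
    {"dx": 0,"dy": 0,"dz": 0,"rx": 0,"ry": 0,"rz": 0,"gripper": 0.9},
    {"dx": 0,"dy": 0,"dz": 0,"rx": 0,"ry": 0,"rz": 0,"gripper": 0.9},
    {"dx": 0,"dy": 0,"dz": 0,"rx": 0,"ry": 0,"rz": 0,"gripper": 0.9},
    {"dx": 0,"dy": 0,"dz": 0,"rx": 0,"ry": 0,"rz": 0,"gripper": 0.9},
  ],
)

```text
t: 26.43
eef_pos: [0.5277, 0.3737, 0.0328]
ee_rot: [3.141, 0.0, 3.097]
force: [-0.7, -0.5, 5.7]
width: 0.0238
gripper_force: 30.0
```

```bash
python3 - <<'E'
from h import *
st();go(648.5,92.4,240,-181)
E
```

```text
t 26.4 [527.7 373.7  32.8] [180.    0.  177.4] F [-0.7 -0.5  5.7] w 23.8 g 30.0 [ 0.92  0.51 -0.29  0.   -0.77 -2.53]
go [-133.4 -275.5 -207.2] turn [ 0.     0.    -0.028]
```

Emit:
jog_arm(
  targets=[
    {"dx": 0,"dy": 0,"dz": -20,"rx": 0,"ry": 0,"rz": 0,"gripper": 0.9},
    {"dx": 0,"dy": 0,"dz": -60,"rx": 0,"ry": 0,"rz": 0,"gripper": 0.9},
    {"dx": 0,"dy": -5,"dz": -100,"rx": 0,"ry": 0,"rz": -0.01,"gripper": 0.9},
    {"dx": -5,"dy": -20,"dz": -135,"rx": 0,"ry": 0,"rz": -0.02,"gripper": 0.9},
    {"dx": -20,"dy": -45,"dz": -165,"rx": 0,"ry": 0,"rz": -0.028,"gripper": 0.9},
    {"dx": -40,"dy": -78,"dz": -190,"rx": 0,"ry": 0,"rz": -0.028,"gripper": 0.9},
    {"dx": -60,"dy": -113,"dz": -207,"rx": 0,"ry": 0,"rz": -0.028,"gripper": 0.9},
    {"dx": -80,"dy": -149,"dz": -207,"rx": 0,"ry": 0,"rz": -0.028,"gripper": 0.9},
  ],
)

```text
t: 27.1
eef_pos: [0.5999, 0.226, 0.2432]
ee_rot: [3.138, 0.005, 3.126]
force: [1.3, 1.7, -0.6]
width: 0.0237
gripper_force: 30.0
```

Emit:
jog_arm(
  targets=[
    {"dx": -20,"dy": -36,"dz": 0,"rx": 0,"ry": 0,"rz": 0,"gripper": 0.9},
    {"dx": -38,"dy": -70,"dz": 0,"rx": 0,"ry": 0,"rz": 0,"gripper": 0.9},
    {"dx": -50,"dy": -100,"dz": 0,"rx": 0,"ry": 0,"rz": 0,"gripper": 0.9},
    {"dx": -54,"dy": -120,"dz": 0,"rx": 0,"ry": 0,"rz": 0,"gripper": 0.9},
    {"dx": -54,"dy": -126,"dz": 10,"rx": 0,"ry": 0,"rz": 0,"gripper": 0.9},
    {"dx": -54,"dy": -126,"dz": 40,"rx": 0,"ry": 0,"rz": 0,"gripper": 0.9},
    {"dx": -54,"dy": -126,"dz": 60,"rx": 0,"ry": 0,"rz": 0,"gripper": 0.9},
    {"dx": -54,"dy": -126,"dz": 70,"rx": 0,"ry": 0,"rz": 0,"gripper": 0.9},
  ],
)

```text
t: 27.77
eef_pos: [0.6482, 0.0987, 0.1653]
ee_rot: [-3.141, -0.004, 3.123]
force: [-0.4, -0.4, -0.6]
width: 0.0236
gripper_force: 30.0
```

```bash
python3 - <<'E'
from h import *
st()
P=cloud(grab('wrist'))
comps(P,(.55,.74,.07,.115),.14,.18)
st();go(649.3,92.4,142,-181)
E
```

```text
t 27.8 [648.2  98.7 165.3] [-179.9   -0.3  179. ] F [-0.4 -0.4 -0.6] w 23.6 g 30.0 [ 0.45  0.39 -0.14 -0.   -1.05 -2.04]
 comp [[605.9, 94.6], 78.8, 42.2, 178.8000030517578] z [156.  156.9 157.8] 17062 [312. 194.]
 comp [[669.2, 99.3], 24.1, 16.3, 89.5999984741211] z [155.8 156.5 157.3] 2274 [315. 361.]
t 27.8 [647.9  98.9 164.4] [-179.9   -0.3  179. ] F [-1.3  0.1 -2.5] w 23.8 g 30.0 [ 0.45  0.39 -0.14 -0.   -1.05 -2.04]
go [-1.7 -6.4 22.4] turn [-0.002 -0.006 -0.   ]
```

Emit:
jog_arm(
  targets=[
    {"dx": -1.7,"dy": -6.4,"dz": 0,"rx": 0,"ry": 0,"rz": 0,"gripper": 0.9},
    {"dx": -1.7,"dy": -6.4,"dz": 6,"rx": 0,"ry": 0,"rz": 0,"gripper": 0.9},
    {"dx": -1.7,"dy": -6.4,"dz": 12,"rx": 0,"ry": 0,"rz": 0,"gripper": 0.9},
    {"dx": -1.7,"dy": -6.4,"dz": 17,"rx": 0,"ry": 0,"rz": 0,"gripper": 0.9},
    {"dx": -1.7,"dy": -6.4,"dz": 20,"rx": 0,"ry": 0,"rz": 0,"gripper": 0.9},
    {"dx": -1.7,"dy": -6.4,"dz": 21,"rx": 0,"ry": 0,"rz": 0,"gripper": 0.9},
    {"dx": -1.7,"dy": -6.4,"dz": 21,"rx": 0,"ry": 0,"rz": 0,"gripper": 0.9},
    {"dx": -1.7,"dy": -6.4,"dz": 21,"rx": 0,"ry": 0,"rz": 0,"gripper": 0.9},
  ],
)

```text
t: 28.48
eef_pos: [0.6518, 0.0928, 0.1483]
ee_rot: [3.142, 0.0, 3.125]
force: [-0.5, -0.1, -0.6]
width: 0.0237
gripper_force: 30.0
```

```bash
python3 - <<'E'
from h import *
st();go(649.3,92.4,141,-181)
E
```

```text
t 28.5 [651.8  92.8 148.3] [180.   0. 179.] F [-0.5 -0.1 -0.6] w 23.7 g 30.0 [ 0.44  0.41 -0.16  0.   -1.01 -2.03]
go [ 2.5 -0.4  7.3] turn [0. 0. 0.]
```

Emit:
jog_arm(
  targets=[
    {"dx": 2.3,"dy": -0.4,"dz": 3,"rx": 0,"ry": 0,"rz": 0,"gripper": 0.9},
    {"dx": 2.3,"dy": -0.4,"dz": 5.5,"rx": 0,"ry": 0,"rz": 0,"gripper": 0.9},
    {"dx": 2.3,"dy": -0.4,"dz": 7,"rx": 0,"ry": 0,"rz": 0,"gripper": 0.9},
    {"dx": 2.3,"dy": -0.4,"dz": 7.7,"rx": 0,"ry": 0,"rz": 0,"gripper": 0.9},
    {"dx": 2.3,"dy": -0.4,"dz": 7.7,"rx": 0,"ry": 0,"rz": 0,"gripper": 0.9},
    {"dx": 2.3,"dy": -0.4,"dz": 7.7,"rx": 0,"ry": 0,"rz": 0,"gripper": 0.9},
    {"dx": 2.3,"dy": -0.4,"dz": 7.7,"rx": 0,"ry": 0,"rz": 0,"gripper": 0.9},
    {"dx": 2.3,"dy": -0.4,"dz": 7.7,"rx": 0,"ry": 0,"rz": 0,"gripper": 0.9},
  ],
)

```text
t: 29.15
eef_pos: [0.6492, 0.0923, 0.1408]
ee_rot: [-3.141, -0.0, 3.125]
force: [-3.9, -1.0, 5.9]
width: 0.0235
gripper_force: 30.0
```

Emit:
jog_arm(
  targets=[
    {"dx": 0,"dy": 0,"dz": 0,"rx": 0,"ry": 0,"rz": 0,"gripper": 0.7},
    {"dx": 0,"dy": 0,"dz": 0,"rx": 0,"ry": 0,"rz": 0,"gripper": 0.6},
    {"dx": 0,"dy": 0,"dz": 0,"rx": 0,"ry": 0,"rz": 0,"gripper": 0.55},
    {"dx": 0,"dy": 0,"dz": 0,"rx": 0,"ry": 0,"rz": 0,"gripper": 0.55},
    {"dx": 0,"dy": 0,"dz": -10,"rx": 0,"ry": 0,"rz": 0,"gripper": 0.55},
    {"dx": 0,"dy": 0,"dz": -40,"rx": 0,"ry": 0,"rz": 0,"gripper": 0.55},
    {"dx": 10,"dy": 10,"dz": -75,"rx": 0,"ry": 0,"rz": 0,"gripper": 0.55},
    {"dx": 30,"dy": 30,"dz": -100,"rx": 0,"ry": 0,"rz": 0,"gripper": 0.55},
  ],
)

```text
t: 29.82
eef_pos: [0.6215, 0.1217, 0.2431]
ee_rot: [-3.141, 0.002, 3.122]
force: [1.4, 0.8, 0.5]
width: 0.039
gripper_force: 0.0
```

```bash
python3 - <<'E'
from h import *
st()
P=cloud(grab('wrist','w11'))
print('hi');comps(P,(.55,.75,-.12,.18),.124,.14)
print('pin/keeper');comps(P,(.45,.54,.1,.3),.09,.11);comps(P,(.45,.54,.1,.3),.045,.06)
go(580,165,230,-181)
cv2.imwrite('pics/x.png',grab('top')['frame'][:,:,::-1])
E
```

```text
t 29.8 [621.5 121.7 243.1] [-1.800e+02  1.000e-01  1.789e+02] F [1.4 0.8 0.5] w 39.0 g 0.0 [ 0.5   0.29 -0.1   0.   -1.18 -2.09]
hi
 comp [[615.0, 93.6], 95.2, 24.3, 179.10000610351562] z [131.3 132.2 133. ] 5865 [267. 220.]
 comp [[604.3, -0.4], 56.8, 25.6, 0.8999999761581421] z [130.  132.2 133.1] 4131 [110. 213.]
 comp [[702.3, 92.5], 27.0, 23.9, 177.5] z [131.4 132.2 133. ] 1207 [273. 362.]
pin/keeper
 comp [[514.5, 166.5], 19.4, 19.4, 133.5] z [ 98.4  99.9 100.9] 910 [382.  58.]
 comp [[517.6, 223.3], 55.9, 42.0, 89.19999694824219] z [48.7 49.9 50.9] 2925 [457.  77.]
 comp [[519.6, 167.0], 40.7, 35.9, 178.8000030517578] z [49.3 50.4 54.1] 1930 [369.  83.]
go [40.9 38.6 18.7] turn [0.003 0.008 0.   ]
```

View pics/w11.png

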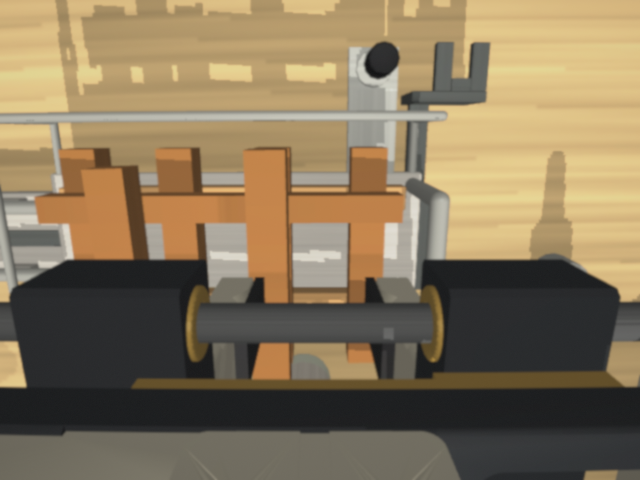

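The second blank lies well (at (267,220) in the image). The first one, however, has been knocked to about y≈−1 mm (image (110,213)), so I'll look and re-lay it.

```bash
python3 - <<'E'
from h import *
st();go(700,5,285,-181)
E
```

```text
t 29.9 [620.8 125.1 246.9] [179.8   0.5 179.1] F [ 0.2  1.  -0. ] w 39.4 g 0.0 [ 0.51  0.29 -0.1   0.   -1.18 -2.09]
go [ -81.3 -118.7  -37.8] turn [0.004 0.008 0.002]
```

Emit:
jog_arm(
  targets=[
    {"dx": 0,"dy": -10,"dz": -30,"rx": 0,"ry": 0,"rz": 0,"gripper": 0.4},
    {"dx": -20,"dy": -40,"dz": -38,"rx": 0,"ry": 0,"rz": 0,"gripper": 0.4},
    {"dx": -40,"dy": -75,"dz": -38,"rx": 0,"ry": 0,"rz": 0,"gripper": 0.4},
    {"dx": -65,"dy": -105,"dz": -38,"rx": 0,"ry": 0,"rz": 0,"gripper": 0.4},
    {"dx": -81,"dy": -119,"dz": -38,"rx": 0,"ry": 0,"rz": 0,"gripper": 0.4},
    {"dx": -81,"dy": -119,"dz": -38,"rx": 0,"ry": 0,"rz": 0,"gripper": 0.4},
    {"dx": -81,"dy": -119,"dz": -38,"rx": 0,"ry": 0,"rz": 0,"gripper": 0.4},
    {"dx": -81,"dy": -119,"dz": -38,"rx": 0,"ry": 0,"rz": 0,"gripper": 0.4},
  ],
)

```text
t: 30.58
eef_pos: [0.6986, 0.0025, 0.2782]
ee_rot: [3.142, -0.0, 3.124]
force: [-1.0, -0.0, 0.8]
width: 0.0526
gripper_force: 0.0
```

```bash
python3 - <<'E'
from h import *
st()
P=cloud(grab('wrist','w12'))
print('hi');comps(P,(.53,.78,-.12,.18),.124,.14)
print('st');comps(P,(.57,.73,-.12,.25),.1,.112)
print('low');comps(P,(.55,.75,-.12,.25),.08,.096)
go(648,5,160,-181)
E
```

```text
t 30.6 [698.6   2.5 278.2] [180.  -0. 179.] F [-1.  -0.   0.8] w 52.6 g 0.0 [ 0.28  0.38  0.12 -0.   -1.3  -1.87]
hi
 comp [[647.5, 92.7], 160.9, 25.1, 179.0] z [130.8 132.  132.9] 9797 [449. 138.]
 comp [[656.0, -0.6], 160.5, 24.2, 0.30000001192092896] z [131.3 132.2 133.1] 9012 [307. 154.]
st
 comp [[600.9, 194.4], 12.0, 5.7, 12.199999809265137] z [101.7 106.2 110.5] 174 [587.  77.]
 comp [[604.3, -37.6], 46.1, 18.5, 88.9000015258789] z [107.2 108.3 109.2] 1893 [253.  87.]
 comp [[605.7, 46.9], 70.0, 18.5, 89.0] z [107.1 108.1 109.1] 2928 [376.  87.]
 comp [[607.3, 147.1], 66.7, 18.6, 88.9000015258789] z [106.9 107.9 108.9] 2639 [521.  88.]
 comp [[690.1, -37.4], 47.0, 18.5, 89.19999694824219] z [107.2 108.2 109.1] 1655 [259. 210.]
 comp [[691.5, 46.9], 69.0, 19.1, 89.80000305175781] z [107.  108.1 109. ] 2444 [374. 209.]
 comp [[693.2, 146.0], 67.3, 18.6, 89.19999694824219] z [106.8 107.9 108.8] 2314 [508. 210.]
 comp [[698.2, 192.6], 11.7, 5.4, 158.39999389648438] z [101.7 105.7 110.5] 133 [567. 215.]
low
 comp [[552.1, 197.5], 5.0, 2.1, 50.900001525878906] z [82.  88.1 93.5] 83 
[... 532 characters left out ...]
[[648.1, 27.0], 68.7, 24.4, 179.5] z [89.1 90.1 91.1] 3068 [345. 147.]
 comp [[649.6, 81.8], 68.8, 7.9, 179.6999969482422] z [83.  89.6 90.8] 853 [418. 148.]
 comp [[650.5, 156.5], 69.1, 29.8, 0.0] z [87.2 89.8 90.9] 3413 [517. 148.]
 comp [[698.2, 193.0], 11.8, 5.6, 157.60000610351562] z [85.6 90.7 94.2] 96 [556. 211.]
 comp [[714.6, -40.4], 24.4, 22.4, 88.5] z [89.2 90.2 91.2] 877 [260. 237.]
 comp [[715.7, 25.5], 23.9, 22.5, 89.19999694824219] z [89.1 90.1 91. ] 863 [343. 237.]
 comp [[716.8, 82.0], 22.5, 5.2, 178.39999389648438] z [83.6 89.6 90.8] 248 [414. 236.]
 comp [[718.0, 156.9], 24.7, 22.7, 89.5] z [87.4 89.8 90.8] 952 [507. 236.]
go [ 50.5   1.2 118.6] turn [ 0.    -0.     0.001]
```

View pics/w12.png

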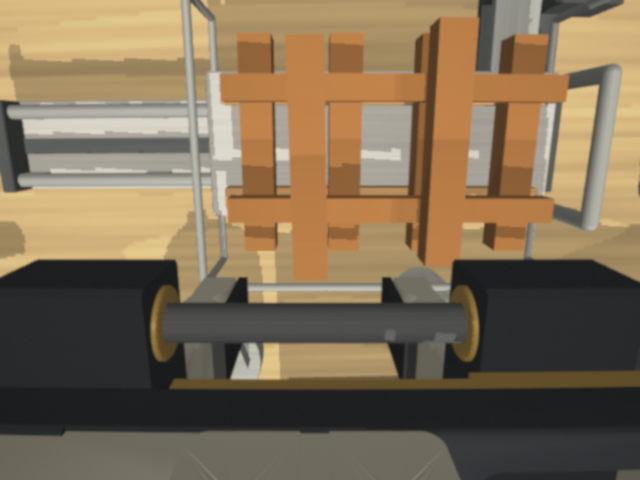

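Emit:
jog_arm(
  targets=[
    {"dx": 20,"dy": -4.3,"dz": 20,"rx": 0,"ry": 0,"rz": -0.023,"gripper": 0.4},
    {"dx": 42.5,"dy": -4.3,"dz": 50,"rx": 0,"ry": 0,"rz": -0.023,"gripper": 0.4},
    {"dx": 42.5,"dy": -4.3,"dz": 80,"rx": 0,"ry": 0,"rz": -0.023,"gripper": 0.4},
    {"dx": 42.5,"dy": -4.3,"dz": 105,"rx": 0,"ry": 0,"rz": -0.023,"gripper": 0.4},
    {"dx": 42.5,"dy": -4.3,"dz": 115,"rx": 0,"ry": 0,"rz": -0.023,"gripper": 0.4},
    {"dx": 42.5,"dy": -4.3,"dz": 118,"rx": 0,"ry": 0,"rz": -0.023,"gripper": 0.4},
    {"dx": 42.5,"dy": -4.3,"dz": 118,"rx": 0,"ry": 0,"rz": -0.023,"gripper": 0.4},
    {"dx": 42.5,"dy": -4.3,"dz": 118,"rx": 0,"ry": 0,"rz": -0.023,"gripper": 0.4},
  ],
)

```text
t: 31.3
eef_pos: [0.6573, -0.0006, 0.162]
ee_rot: [3.142, 0.002, -3.135]
force: [0.1, -0.1, -0.0]
width: 0.0528
gripper_force: 0.0
```

```bash
python3 - <<'E'
from h import *
st();go(656,-0.6,140,-179.7)
E
```

```text
t 31.3 [ 6.573e+02 -6.000e-01  1.620e+02] [ 1.800e+02  1.000e-01 -1.796e+02] F [ 0.1 -0.1 -0. ] w 52.8 g 0.0 [ 0.3   0.39 -0.15  0.   -1.03 -1.86]
go [ 1.3 -0.  22. ] turn [0.    0.002 0.001]
```

Emit:
jog_arm(
  targets=[
    {"dx": 1,"dy": 0,"dz": 10,"rx": 0,"ry": 0,"rz": 0,"gripper": 0.4},
    {"dx": 1,"dy": 0,"dz": 18,"rx": 0,"ry": 0,"rz": 0,"gripper": 0.4},
    {"dx": 1,"dy": 0,"dz": 22,"rx": 0,"ry": 0,"rz": 0,"gripper": 0.4},
    {"dx": 1,"dy": 0,"dz": 22,"rx": 0,"ry": 0,"rz": 0,"gripper": 0.5},
    {"dx": 1,"dy": 0,"dz": 22,"rx": 0,"ry": 0,"rz": 0,"gripper": 0.6},
    {"dx": 1,"dy": 0,"dz": 22,"rx": 0,"ry": 0,"rz": 0,"gripper": 0.7},
    {"dx": 1,"dy": 0,"dz": 22,"rx": 0,"ry": 0,"rz": 0,"gripper": 0.9},
    {"dx": 1,"dy": 0,"dz": 22,"rx": 0,"ry": 0,"rz": 0,"gripper": 0.9},
  ],
)

```text
t: 31.97
eef_pos: [0.6555, -0.0011, 0.1387]
ee_rot: [3.141, 0.001, -3.136]
force: [-0.1, 0.4, 0.5]
width: 0.025
gripper_force: 0.0
```

Emit:
jog_arm(
  targets=[
    {"dx": 0,"dy": 0,"dz": 0,"rx": 0,"ry": 0,"rz": 0,"gripper": 0.9},
    {"dx": 0,"dy": 0,"dz": 0,"rx": 0,"ry": 0,"rz": 0,"gripper": 0.9},
    {"dx": 0,"dy": 0,"dz": 0,"rx": 0,"ry": 0,"rz": 0,"gripper": 0.9},
    {"dx": 0,"dy": 0,"dz": -4,"rx": 0,"ry": 0,"rz": 0,"gripper": 0.9},
    {"dx": 0,"dy": 0,"dz": -10,"rx": 0,"ry": 0,"rz": 0,"gripper": 0.9},
    {"dx": 0,"dy": 0,"dz": -15,"rx": 0,"ry": 0,"rz": 0,"gripper": 0.9},
    {"dx": 0,"dy": 0,"dz": -15,"rx": 0,"ry": 0,"rz": 0,"gripper": 0.9},
    {"dx": 0,"dy": 0,"dz": -15,"rx": 0,"ry": 0,"rz": 0,"gripper": 0.9},
  ],
)

```text
t: 32.63
eef_pos: [0.6555, -0.001, 0.154]
ee_rot: [3.141, 0.001, -3.136]
force: [0.4, 0.1, -1.4]
width: 0.0234
gripper_force: 30.0
```

```bash
python3 - <<'E'
from h import *
st();go(647.2,26.4,155,-181)
P=cloud(grab('wrist'))
print('hi');comps(P,(.53,.78,-.02,.022),.13,.18)
E
```

```text
t 32.6 [655.5  -1.  154. ] [ 1.800e+02  1.000e-01 -1.797e+02] F [ 0.4  0.1 -1.4] w 23.4 g 30.0 [ 0.3   0.4  -0.16 -0.   -1.02 -1.86]
go [ 8.2 27.4 -1. ] turn [0.    0.001 0.023]
hi
 comp [[614.0, 0.7], 75.4, 42.0, 0.5] z [146.6 147.5 148.4] 16913 [315. 198.]
 comp [[659.2, -13.9], 16.1, 4.0, 0.30000001192092896] z [168.2 178.2 179. ] 658 [270. 361.]
 comp [[675.4, -0.1], 24.0, 16.5, 91.0999984741211] z [146.8 147.5 148.3] 2296 [315. 362.]
 comp [[658.5, 13.7], 15.6, 4.1, 1.100000023841858] z [168.8 178.1 179. ] 659 [359. 361.]
```

Emit:
jog_arm(
  targets=[
    {"dx": 3,"dy": 8,"dz": 0,"rx": 0,"ry": 0,"rz": 0.023,"gripper": 0.9},
    {"dx": 6,"dy": 17,"dz": 0,"rx": 0,"ry": 0,"rz": 0.023,"gripper": 0.9},
    {"dx": 9,"dy": 25,"dz": 0,"rx": 0,"ry": 0,"rz": 0.023,"gripper": 0.9},
    {"dx": 9,"dy": 27.4,"dz": 3,"rx": 0,"ry": 0,"rz": 0.023,"gripper": 0.9},
    {"dx": 9,"dy": 27.4,"dz": 8,"rx": 0,"ry": 0,"rz": 0.023,"gripper": 0.9},
    {"dx": 9,"dy": 27.4,"dz": 12,"rx": 0,"ry": 0,"rz": 0.023,"gripper": 0.9},
    {"dx": 9,"dy": 27.4,"dz": 12,"rx": 0,"ry": 0,"rz": 0.023,"gripper": 0.9},
    {"dx": 9,"dy": 27.4,"dz": 12,"rx": 0,"ry": 0,"rz": 0.023,"gripper": 0.9},
  ],
)

```text
t: 33.35
eef_pos: [0.6458, 0.0259, 0.1406]
ee_rot: [-3.141, -0.001, 3.124]
force: [-0.9, -0.5, -0.4]
width: 0.0236
gripper_force: 30.0
```

```bash
python3 - <<'E'
from h import *
st();go(646.3,26.4,139.2,-181)
E
```

```text
t 33.4 [645.8  25.9 140.6] [-1.80e+02 -1.00e-01  1.79e+02] F [-0.9 -0.5 -0.4] w 23.6 g 30.0 [ 0.34  0.4  -0.19  0.   -0.98 -1.93]
go [-0.4  0.5  1.4] turn [-0.    -0.001  0.   ]
```

Emit:
jog_arm(
  targets=[
    {"dx": -0.4,"dy": 0.5,"dz": 1,"rx": 0,"ry": 0,"rz": 0,"gripper": 0.9},
    {"dx": -0.4,"dy": 0.5,"dz": 1.6,"rx": 0,"ry": 0,"rz": 0,"gripper": 0.9},
    {"dx": -0.4,"dy": 0.5,"dz": 1.6,"rx": 0,"ry": 0,"rz": 0,"gripper": 0.9},
    {"dx": -0.4,"dy": 0.5,"dz": 1.6,"rx": 0,"ry": 0,"rz": 0,"gripper": 0.7},
    {"dx": -0.4,"dy": 0.5,"dz": 1.6,"rx": 0,"ry": 0,"rz": 0,"gripper": 0.6},
    {"dx": -0.4,"dy": 0.5,"dz": 1.6,"rx": 0,"ry": 0,"rz": 0,"gripper": 0.55},
    {"dx": -0.4,"dy": 0.5,"dz": 1.6,"rx": 0,"ry": 0,"rz": 0,"gripper": 0.55},
    {"dx": -0.4,"dy": 0.5,"dz": -10,"rx": 0,"ry": 0,"rz": 0,"gripper": 0.55},
  ],
)

```text
t: 34.02
eef_pos: [0.6452, 0.0265, 0.1494]
ee_rot: [-3.141, -0.004, 3.124]
force: [-0.7, 0.3, -1.0]
width: 0.039
gripper_force: 0.0
```

Emit:
jog_arm(
  targets=[
    {"dx": 0,"dy": 0,"dz": -35,"rx": 0,"ry": 0,"rz": 0,"gripper": 0.55},
    {"dx": 0,"dy": 0,"dz": -75,"rx": 0,"ry": 0,"rz": 0,"gripper": 0.55},
    {"dx": 0,"dy": 30,"dz": -110,"rx": 0,"ry": 0,"rz": 0,"gripper": 0.55},
    {"dx": 10,"dy": 65,"dz": -110,"rx": 0,"ry": 0,"rz": 0,"gripper": 0.55},
    {"dx": 20,"dy": 105,"dz": -110,"rx": 0,"ry": 0,"rz": 0,"gripper": 0.55},
    {"dx": 40,"dy": 140,"dz": -110,"rx": 0,"ry": 0,"rz": 0,"gripper": 0.55},
    {"dx": 60,"dy": 155,"dz": -110,"rx": 0,"ry": 0,"rz": 0,"gripper": 0.55},
    {"dx": 60,"dy": 155,"dz": -110,"rx": 0,"ry": 0,"rz": 0,"gripper": 0.55},
  ],
)

```text
t: 34.68
eef_pos: [0.5867, 0.1859, 0.2627]
ee_rot: [3.14, 0.001, 3.128]
force: [-0.9, 0.1, 0.3]
width: 0.04
gripper_force: 0.0
```

```bash
python3 - <<'E'
from h import *
st()
f=grab('wrist','w13');P=cloud(f);np.savez('/tmp/w13.npz',P=P,rgb=f['frame'])
print('hi');comps(P,(.55,.75,-.12,.18),.124,.14)
print('pin/keeper');comps(P,(.48,.54,.14,.2),.09,.11);comps(P,(.48,.54,.19,.3),.045,.056);comps(P,(.48,.54,.13,.2),.052,.06)
P=cloud(grab('top'));comps(P,(.54,.75,-.08,.18),.124,.14)
P=cloud(grab('scene'));comps(P,(.54,.75,-.08,.18),.122,.14)
E
```

```text
t 34.7 [586.7 185.9 262.7] [179.9   0.  179.2] F [-0.9  0.1  0.3] w 40.0 g 0.0 [ 0.62  0.25 -0.11 -0.   -1.21 -2.21]
hi
 comp [[585.5, 28.7], 37.8, 25.9, 179.6999969482422] z [129.5 132.2 133.2] 2295 [ 74. 232.]
 comp [[585.6, 94.0], 36.8, 24.9, 178.6999969482422] z [130.6 132.2 133.1] 2203 [173. 231.]
pin/keeper
 comp [[514.2, 167.0], 19.3, 19.2, 178.1999969482422] z [ 98.8 100.  101. ] 676 [284. 118.]
 comp [[517.8, 224.1], 56.0, 41.2, 89.5] z [49.  50.1 51. ] 2270 [367. 128.]
 comp [[517.2, 173.8], 24.4, 10.7, 155.8000030517578] z [53.2 54.2 55. ] 177 [298. 124.]
 comp [[645.1, 92.3], 159.3, 22.4, 0.699999988079071] z [128.9 133.1 136.6] 418 [285. 202.]
 comp [[645.4, 28.4], 159.5, 23.8, 178.8000030517578] z [129.  132.7 136.8] 474 [309. 205.]
 comp [[646.9, 26.5], 161.8, 27.4, 179.0] z [126.4 130.6 133.5] 671 [294. 255.]
 comp [[646.7, 91.9], 162.4, 27.6, 179.10000610351562] z [127.2 130.9 133.4] 680 [317. 268.]
```

```bash
python3 - <<'E'
from h import *
P=np.load('/tmp/w13.npz')['P']
m=(P[...,0]>.47)&(P[...,0]<.56)&(P[...,1]>.18)&(P[...,1]<.27)&(abs(P[...,2]-.05)<.004)
q=P[m]*1000
for x0 in range(490,548,5):
    y=np.sort(q[(q[:,0]>=x0)&(q[:,0]<x0+5)][:,1])
    if len(y)<3: continue
    g=np.where(np.diff(y)>4)[0]; s=[y[0]]
    for i in g: s+=[y[i],y[i+1]]
    s+=[y[-1]]; print(x0,np.round(s,1))
go(514.2,167,150,-181)
E
```

```text
495 [180.6 185.3 213.  225.4 239.5 250.6]
500 [180.5 185.3 212.9 224.7 239.7 250.9]
505 [180.4 185.2 212.8 224.8 239.3 251.6]
510 [180.3 185.1 212.8 224.8 239.4 251.8]
515 [180.2 185.1 212.9 224.9 239.2 251.4]
520 [180.1 185.  212.8 251.4]
525 [180.  184.9 196.8 196.8 212.9 251.6]
530 [180.  184.8 196.  251.8]
535 [180.7 184.7 196.  251.9]
540 [180.5 184.7]
545 [180.5 184.6 196.7 197.6]
go [ 75.  -17.2 112.3] turn [0.    0.001 0.001]
```

Emit:
jog_arm(
  targets=[
    {"dx": 35,"dy": -8,"dz": 20,"rx": 0,"ry": 0,"rz": 0,"gripper": 0.5},
    {"dx": 70,"dy": -17,"dz": 50,"rx": 0,"ry": 0,"rz": 0,"gripper": 0.5},
    {"dx": 75,"dy": -17.2,"dz": 80,"rx": 0,"ry": 0,"rz": 0,"gripper": 0.5},
    {"dx": 75,"dy": -17.2,"dz": 105,"rx": 0,"ry": 0,"rz": 0,"gripper": 0.5},
    {"dx": 75,"dy": -17.2,"dz": 112,"rx": 0,"ry": 0,"rz": 0,"gripper": 0.5},
    {"dx": 75,"dy": -17.2,"dz": 112,"rx": 0,"ry": 0,"rz": 0,"gripper": 0.5},
    {"dx": 75,"dy": -17.2,"dz": 112,"rx": 0,"ry": 0,"rz": 0,"gripper": 0.5},
    {"dx": 75,"dy": -17.2,"dz": 112,"rx": 0,"ry": 0,"rz": 0,"gripper": 0.5},
  ],
)

```text
t: 35.5
eef_pos: [0.5156, 0.1672, 0.1509]
ee_rot: [3.141, 0.002, 3.124]
force: [0.3, 0.2, 0.3]
width: 0.0439
gripper_force: 0.0
```

```bash
python3 - <<'E'
from h import *
st();go(514.2,167,95,-181)
E
```

```text
t 35.5 [515.6 167.2 150.9] [1.799e+02 1.000e-01 1.790e+02] F [0.3 0.2 0.3] w 43.9 g 0.0 [ 0.68  0.23 -0.42  0.   -0.92 -2.26]
go [ 1.5 -0.3 55.9] turn [ 0.001  0.002 -0.   ]
```

Emit:
jog_arm(
  targets=[
    {"dx": 1,"dy": -0.3,"dz": 20,"rx": 0,"ry": 0,"rz": 0,"gripper": 0.5},
    {"dx": 1,"dy": -0.3,"dz": 38,"rx": 0,"ry": 0,"rz": 0,"gripper": 0.5},
    {"dx": 1,"dy": -0.3,"dz": 50,"rx": 0,"ry": 0,"rz": 0,"gripper": 0.5},
    {"dx": 1,"dy": -0.3,"dz": 55,"rx": 0,"ry": 0,"rz": 0,"gripper": 0.5},
    {"dx": 1,"dy": -0.3,"dz": 55,"rx": 0,"ry": 0,"rz": 0,"gripper": 0.5},
    {"dx": 1,"dy": -0.3,"dz": 55,"rx": 0,"ry": 0,"rz": 0,"gripper": 0.5},
    {"dx": 1,"dy": -0.3,"dz": 55,"rx": 0,"ry": 0,"rz": 0,"gripper": 0.6},
    {"dx": 1,"dy": -0.3,"dz": 55,"rx": 0,"ry": 0,"rz": 0,"gripper": 0.65},
  ],
)

```text
t: 36.17
eef_pos: [0.5136, 0.167, 0.0955]
ee_rot: [3.14, 0.002, 3.124]
force: [-0.9, -0.3, -0.6]
width: 0.0353
gripper_force: 0.0
```

Emit:
jog_arm(
  targets=[
    {"dx": 0,"dy": 0,"dz": 0,"rx": 0,"ry": 0,"rz": 0,"gripper": 0.7},
    {"dx": 0,"dy": 0,"dz": 0,"rx": 0,"ry": 0,"rz": 0,"gripper": 0.75},
    {"dx": 0,"dy": 0,"dz": 0,"rx": 0,"ry": 0,"rz": 0,"gripper": 0.8},
    {"dx": 0,"dy": 0,"dz": 0,"rx": 0,"ry": 0,"rz": 0,"gripper": 0.9},
    {"dx": 0,"dy": 0,"dz": 0,"rx": 0,"ry": 0,"rz": 0,"gripper": 0.95},
    {"dx": 0,"dy": 0,"dz": 0,"rx": 0,"ry": 0,"rz": 0,"gripper": 0.95},
    {"dx": 0,"dy": 0,"dz": 0,"rx": 0,"ry": 0,"rz": 0,"gripper": 0.95},
    {"dx": 0,"dy": 0,"dz": 0,"rx": 0,"ry": 0,"rz": 0,"gripper": 0.95},
  ],
  force=25,
)

```text
t: 36.83
eef_pos: [0.5131, 0.1666, 0.0946]
ee_rot: [3.141, 0.0, 3.125]
force: [-0.5, 0.1, 5.2]
width: 0.0195
gripper_force: 25.0
```

```bash
python3 - <<'E'
from h import *
st()
E
```

```text
t 36.8 [513.1 166.6  94.6] [180.   0. 179.] F [-0.5  0.1  5.2] w 19.5 g 25.0 [ 0.68  0.29 -0.48  0.   -0.8  -2.27]
```

Emit:
jog_arm(
  targets=[
    {"dx": 0,"dy": 0,"dz": -8,"rx": 0,"ry": 0,"rz": 0,"gripper": 0.95},
    {"dx": 0,"dy": 0,"dz": -18,"rx": 0,"ry": 0,"rz": 0,"gripper": 0.95},
    {"dx": 0,"dy": 0,"dz": -28,"rx": 0,"ry": 0,"rz": 0,"gripper": 0.95},
    {"dx": 0,"dy": 0,"dz": -38,"rx": 0,"ry": 0,"rz": 0,"gripper": 0.95},
    {"dx": 0,"dy": 0,"dz": -48,"rx": 0,"ry": 0,"rz": 0,"gripper": 0.95},
    {"dx": 0,"dy": 0,"dz": -50,"rx": 0,"ry": 0,"rz": 0,"gripper": 0.95},
    {"dx": 0,"dy": 0,"dz": -50,"rx": 0,"ry": 0,"rz": 0,"gripper": 0.95},
    {"dx": 0,"dy": 0,"dz": -50,"rx": 0,"ry": 0,"rz": 0,"gripper": 0.95},
  ],
)

```text
t: 37.5
eef_pos: [0.5128, 0.1665, 0.1444]
ee_rot: [3.141, 0.0, 3.124]
force: [-0.0, -0.3, -0.6]
width: 0.0192
gripper_force: 25.0
```

Emit:
jog_arm(
  targets=[
    {"dx": 0,"dy": 10,"dz": 0,"rx": 0,"ry": 0,"rz": 0,"gripper": 0.95},
    {"dx": 0,"dy": 25,"dz": 0,"rx": 0,"ry": 0,"rz": 0,"gripper": 0.95},
    {"dx": 0,"dy": 42,"dz": 0,"rx": 0,"ry": 0,"rz": 0,"gripper": 0.95},
    {"dx": 0,"dy": 56,"dz": 0,"rx": 0,"ry": 0,"rz": 0,"gripper": 0.95},
    {"dx": 0,"dy": 65,"dz": 0,"rx": 0,"ry": 0,"rz": 0,"gripper": 0.95},
    {"dx": 0,"dy": 65,"dz": 0,"rx": 0,"ry": 0,"rz": 0,"gripper": 0.95},
    {"dx": 0,"dy": 65,"dz": 0,"rx": 0,"ry": 0,"rz": 0,"gripper": 0.95},
    {"dx": 0,"dy": 65,"dz": 0,"rx": 0,"ry": 0,"rz": 0,"gripper": 0.95},
  ],
)

```text
t: 38.17
eef_pos: [0.5137, 0.2316, 0.144]
ee_rot: [-3.141, -0.001, 3.125]
force: [-0.3, 0.0, -1.0]
width: 0.0193
gripper_force: 25.0
```

```bash
python3 - <<'E'
from h import *
st();go(514.2,231.6,94.6,-181)
P=cloud(grab('top'));print(obj(P,(.48,.55,.2,.26),.1,.16))
P=cloud(grab('wrist','w14'));comps(P,(.49,.54,.2,.26),.095,.11,20);comps(P,(.49,.54,.2,.26),.125,.155,20)
E
```

```text
t 38.2 [513.7 231.6 144. ] [-180.   -0.  179.] F [-0.3  0.  -1. ] w 19.3 g 25.0 [ 0.77  0.27 -0.38 -0.   -0.93 -2.36]
go [-0.5 -0.  49.4] turn [-0.    -0.001  0.001]
None
 comp [[510.2, 232.2], 24.3, 16.1, 87.69999694824219] z [102.7 103.6 104.7] 1282 [315. 271.]
 comp [[508.3, 232.2], 46.1, 10.6, 88.9000015258789] z [127.9 137.1 145.4] 2640 [314. 291.]
 comp [[521.9, 232.1], 14.7, 5.7, 86.30000305175781] z [148.9 149.6 150.4] 402 [315. 349.]
```

Emit:
jog_arm(
  targets=[
    {"dx": 0,"dy": 0,"dz": 8,"rx": 0,"ry": 0,"rz": 0,"gripper": 0.95},
    {"dx": 0,"dy": 0,"dz": 16,"rx": 0,"ry": 0,"rz": 0,"gripper": 0.95},
    {"dx": 0,"dy": 0,"dz": 24,"rx": 0,"ry": 0,"rz": 0,"gripper": 0.95},
    {"dx": 0,"dy": 0,"dz": 32,"rx": 0,"ry": 0,"rz": 0,"gripper": 0.95},
    {"dx": 0,"dy": 0,"dz": 40,"rx": 0,"ry": 0,"rz": 0,"gripper": 0.95},
    {"dx": 0,"dy": 0,"dz": 45,"rx": 0,"ry": 0,"rz": 0,"gripper": 0.95},
    {"dx": 0,"dy": 0,"dz": 47,"rx": 0,"ry": 0,"rz": 0,"gripper": 0.95},
    {"dx": 0,"dy": 0,"dz": 47,"rx": 0,"ry": 0,"rz": 0,"gripper": 0.95},
  ],
)

```text
t: 38.93
eef_pos: [0.5138, 0.2313, 0.0965]
ee_rot: [-3.141, -0.001, 3.124]
force: [-0.2, 0.0, -0.1]
width: 0.0192
gripper_force: 25.0
```

```bash
python3 - <<'E'
from h import *
st();go(514.2,231.6,94.6,-181)
P=cloud(grab('wrist'));comps(P,(.49,.54,.2,.26),.051,.062,20)
E
```

```text
t 38.9 [513.8 231.3  96.5] [-1.799e+02 -1.000e-01  1.790e+02] F [-0.2  0.  -0.1] w 19.2 g 25.0 [ 0.77  0.32 -0.43 -0.   -0.82 -2.36]
go [-0.4  0.3  1.9] turn [-0.001 -0.001  0.   ]
 comp [[510.3, 232.2], 24.4, 16.2, 87.0999984741211] z [55. 56. 57.] 1276 [315. 271.]
```

Collar top is at 56 mm, 2 mm to go. Lower, release, rise.

Emit:
jog_arm(
  targets=[
    {"dx": 0,"dy": 0.2,"dz": 1,"rx": 0,"ry": 0,"rz": 0,"gripper": 0.95},
    {"dx": 0,"dy": 0.2,"dz": 2,"rx": 0,"ry": 0,"rz": 0,"gripper": 0.95},
    {"dx": 0,"dy": 0.2,"dz": 2.2,"rx": 0,"ry": 0,"rz": 0,"gripper": 0.95},
    {"dx": 0,"dy": 0.2,"dz": 2.2,"rx": 0,"ry": 0,"rz": 0,"gripper": 0.85},
    {"dx": 0,"dy": 0.2,"dz": 2.2,"rx": 0,"ry": 0,"rz": 0,"gripper": 0.7},
    {"dx": 0,"dy": 0.2,"dz": 2.2,"rx": 0,"ry": 0,"rz": 0,"gripper": 0.6},
    {"dx": 0,"dy": 0.2,"dz": 2.2,"rx": 0,"ry": 0,"rz": 0,"gripper": 0.5},
    {"dx": 0,"dy": 0.2,"dz": 2.2,"rx": 0,"ry": 0,"rz": 0,"gripper": 0.5},
  ],
)

```text
t: 39.65
eef_pos: [0.5141, 0.2318, 0.0952]
ee_rot: [3.141, 0.0, 3.124]
force: [0.4, -1.0, 1.0]
width: 0.0404
gripper_force: 0.0
```

Emit:
jog_arm(
  targets=[
    {"dx": 0,"dy": 0,"dz": -10,"rx": 0,"ry": 0,"rz": 0,"gripper": 0.5},
    {"dx": 0,"dy": 0,"dz": -35,"rx": 0,"ry": 0,"rz": 0,"gripper": 0.5},
    {"dx": 0,"dy": 0,"dz": -70,"rx": 0,"ry": 0,"rz": 0,"gripper": 0.5},
    {"dx": -10,"dy": 0,"dz": -105,"rx": 0,"ry": 0,"rz": 0,"gripper": 0.5},
    {"dx": -35,"dy": 0,"dz": -125,"rx": 0,"ry": 0,"rz": 0,"gripper": 0.5},
    {"dx": -60,"dy": 0,"dz": -140,"rx": 0,"ry": 0,"rz": 0,"gripper": 0.5},
    {"dx": -80,"dy": 0,"dz": -150,"rx": 0,"ry": 0,"rz": 0,"gripper": 0.5},
    {"dx": -80,"dy": 0,"dz": -150,"rx": 0,"ry": 0,"rz": 0,"gripper": 0.5},
  ],
)

```text
t: 40.32
eef_pos: [0.5978, 0.2306, 0.2483]
ee_rot: [3.14, 0.005, 3.124]
force: [0.1, -0.1, 0.5]
width: 0.044
gripper_force: 0.0
```

```bash
python3 - <<'E'
from h import *
st()
P=cloud(grab('wrist','w15'));comps(P,(.49,.54,.2,.26),.092,.11,20);comps(P,(.49,.54,.2,.26),.0525,.06,20)
print('handle');comps(P,(.55,.75,.17,.23),.115,.14)
P=cloud(grab('scene'));comps(P,(.55,.75,.17,.23),.12,.14,30);comps(P,(.54,.75,-.08,.18),.122,.14)
go(649.5,197.5,200,-181)
E
```

```text
t 40.3 [597.8 230.6 248.3] [179.9   0.3 179. ] F [ 0.1 -0.1  0.5] w 44.0 g 0.0 [ 0.67  0.3  -0.07  0.   -1.19 -2.26]
 comp [[515.7, 232.4], 18.7, 18.5, 88.5] z [ 98.9 100.  100.9] 736 [314. 101.]
 comp [[521.6, 232.2], 24.7, 11.6, 88.9000015258789] z [53.1 54.  55. ] 184 [314. 115.]
handle
 comp [[551.1, 186.3], 31.5, 2.1, 89.0999984741211] z [119.4 120.6 121.6] 185 [241. 161.]
 comp [[617.9, 198.5], 48.3, 12.0, 179.1999969482422] z [125.6 129.1 130.6] 1287 [264. 263.]
 comp [[685.1, 197.1], 30.4, 12.2, 179.1999969482422] z [126.6 129.3 130.5] 639 [267. 362.]
 comp [[650.2, 197.2], 109.7, 12.8, 178.89999389648438] z [124.  127.7 130.6] 234 [356. 290.]
 comp [[646.5, 26.4], 161.4, 28.3, 178.6999969482422] z [126.3 130.6 133.6] 674 [294. 255.]
 comp [[648.0, 92.3], 161.9, 27.6, 178.89999389648438] z [126.6 130.5 133.4] 691 [317. 268.]
go [-55.8 -31.6  45.5] turn [ 0.     0.    -0.001]
```

View pics/w15.png

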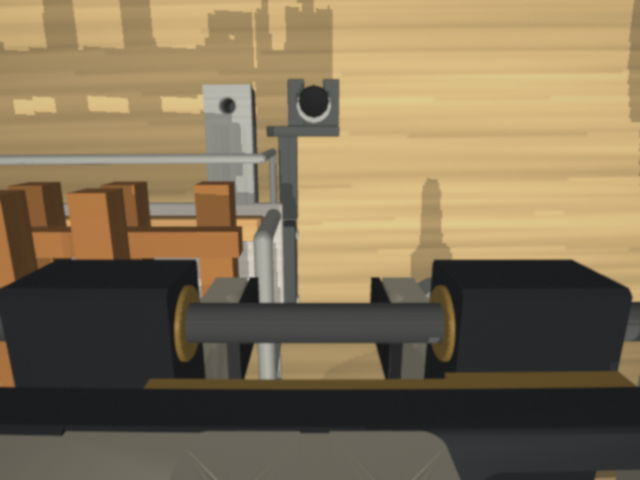

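Pin hangs in the notch at (314,101), knob top 100 mm, collar seated, and the bore is empty at (227,105). Now the handle.

Emit:
jog_arm(
  targets=[
    {"dx": -20,"dy": -10,"dz": 0,"rx": 0,"ry": 0,"rz": 0,"gripper": 0.55},
    {"dx": -45,"dy": -25,"dz": 10,"rx": 0,"ry": 0,"rz": 0,"gripper": 0.55},
    {"dx": -55,"dy": -31,"dz": 25,"rx": 0,"ry": 0,"rz": 0,"gripper": 0.55},
    {"dx": -55,"dy": -31.2,"dz": 45,"rx": 0,"ry": 0,"rz": 0,"gripper": 0.55},
    {"dx": -55,"dy": -31.2,"dz": 65,"rx": 0,"ry": 0,"rz": 0,"gripper": 0.55},
    {"dx": -55,"dy": -31.2,"dz": 80,"rx": 0,"ry": 0,"rz": 0,"gripper": 0.55},
    {"dx": -55,"dy": -31.2,"dz": 80,"rx": 0,"ry": 0,"rz": 0,"gripper": 0.55},
    {"dx": -55,"dy": -31.2,"dz": 80,"rx": 0,"ry": 0,"rz": 0,"gripper": 0.55},
  ],
)

```text
t: 41.08
eef_pos: [0.6473, 0.1979, 0.1641]
ee_rot: [-3.14, -0.002, 3.125]
force: [0.4, 0.2, 0.9]
width: 0.0394
gripper_force: 0.0
```

```bash
python3 - <<'E'
from h import *
st();go(649.6,197.7,128,-181)
E
```

```text
t 41.1 [647.3 197.9 164.1] [-1.799e+02 -1.000e-01  1.790e+02] F [0.4 0.2 0.9] w 39.4 g 0.0 [ 0.58  0.42 -0.09 -0.   -1.06 -2.17]
go [-2.4 -0.1 36.1] turn [-0.002 -0.002  0.   ]
```

Emit:
jog_arm(
  targets=[
    {"dx": -1,"dy": 0,"dz": 12,"rx": 0,"ry": 0,"rz": 0,"gripper": 0.55},
    {"dx": -1,"dy": 0,"dz": 25,"rx": 0,"ry": 0,"rz": 0,"gripper": 0.55},
    {"dx": -1,"dy": 0,"dz": 33,"rx": 0,"ry": 0,"rz": 0,"gripper": 0.55},
    {"dx": -1,"dy": 0,"dz": 36,"rx": 0,"ry": 0,"rz": 0,"gripper": 0.55},
    {"dx": -1,"dy": 0,"dz": 36,"rx": 0,"ry": 0,"rz": 0,"gripper": 0.55},
    {"dx": -1,"dy": 0,"dz": 36,"rx": 0,"ry": 0,"rz": 0,"gripper": 0.65},
    {"dx": -1,"dy": 0,"dz": 36,"rx": 0,"ry": 0,"rz": 0,"gripper": 0.7},
    {"dx": -1,"dy": 0,"dz": 36,"rx": 0,"ry": 0,"rz": 0,"gripper": 0.75},
  ],
)

```text
t: 41.75
eef_pos: [0.6499, 0.1984, 0.1299]
ee_rot: [3.141, 0.001, 3.125]
force: [0.2, 0.0, 0.0]
width: 0.0254
gripper_force: 0.0
```

Emit:
jog_arm(
  targets=[
    {"dx": 0,"dy": 0,"dz": 0,"rx": 0,"ry": 0,"rz": 0,"gripper": 0.8},
    {"dx": 0,"dy": 0,"dz": 0,"rx": 0,"ry": 0,"rz": 0,"gripper": 0.84},
    {"dx": 0,"dy": 0,"dz": 0,"rx": 0,"ry": 0,"rz": 0,"gripper": 0.88},
    {"dx": 0,"dy": 0,"dz": 0,"rx": 0,"ry": 0,"rz": 0,"gripper": 0.95},
    {"dx": 0,"dy": 0,"dz": 0,"rx": 0,"ry": 0,"rz": 0,"gripper": 0.95},
    {"dx": 0,"dy": 0,"dz": 0,"rx": 0,"ry": 0,"rz": 0,"gripper": 0.95},
    {"dx": 0,"dy": 0,"dz": 0,"rx": 0,"ry": 0,"rz": 0,"gripper": 0.95},
    {"dx": 0,"dy": 0,"dz": 0,"rx": 0,"ry": 0,"rz": 0,"gripper": 0.95},
  ],
  force=20,
)

```text
t: 42.42
eef_pos: [0.6495, 0.1975, 0.1294]
ee_rot: [-3.141, -0.0, 3.124]
force: [0.1, -4.2, 3.6]
width: 0.0112
gripper_force: 20.0
```

```bash
python3 - <<'E'
from h import *
st()
E
```

```text
t 42.4 [649.5 197.5 129.4] [-180.   -0.  179.] F [ 0.1 -4.2  3.6] w 11.2 g 20.0 [ 0.58  0.45 -0.13  0.   -0.99 -2.17]
```

Emit:
jog_arm(
  targets=[
    {"dx": 0,"dy": -1,"dz": 0,"rx": 0,"ry": 0,"rz": 0,"gripper": 0.95},
    {"dx": 0,"dy": -2.5,"dz": 0,"rx": 0,"ry": 0,"rz": 0,"gripper": 0.95},
    {"dx": 0,"dy": -5,"dz": 0,"rx": 0,"ry": 0,"rz": 0,"gripper": 0.95},
    {"dx": 0,"dy": -8,"dz": 0,"rx": 0,"ry": 0,"rz": 0,"gripper": 0.95},
    {"dx": 0,"dy": -12,"dz": 0,"rx": 0,"ry": 0,"rz": 0,"gripper": 0.95},
    {"dx": 0,"dy": -16,"dz": 0,"rx": 0,"ry": 0,"rz": 0,"gripper": 0.95},
    {"dx": 0,"dy": -20,"dz": 0,"rx": 0,"ry": 0,"rz": 0,"gripper": 0.95},
    {"dx": 0,"dy": -24,"dz": 0,"rx": 0,"ry": 0,"rz": 0,"gripper": 0.95},
  ],
)

```text
t: 43.08
eef_pos: [0.6491, 0.1742, 0.1294]
ee_rot: [3.141, 0.0, 3.125]
force: [-0.9, 0.6, 4.6]
width: 0.011
gripper_force: 20.0
```

Emit:
jog_arm(
  targets=[
    {"dx": 0,"dy": -5,"dz": 0,"rx": 0,"ry": 0,"rz": 0,"gripper": 0.95},
    {"dx": 0,"dy": -10,"dz": 0,"rx": 0,"ry": 0,"rz": 0,"gripper": 0.95},
    {"dx": 0,"dy": -15,"dz": 0,"rx": 0,"ry": 0,"rz": 0,"gripper": 0.95},
    {"dx": 0,"dy": -20,"dz": 0,"rx": 0,"ry": 0,"rz": 0,"gripper": 0.95},
    {"dx": 0,"dy": -25,"dz": 0,"rx": 0,"ry": 0,"rz": 0,"gripper": 0.95},
    {"dx": 0,"dy": -30,"dz": 0,"rx": 0,"ry": 0,"rz": 0,"gripper": 0.95},
    {"dx": 0,"dy": -35,"dz": 0,"rx": 0,"ry": 0,"rz": 0,"gripper": 0.95},
    {"dx": 0,"dy": -40,"dz": 0,"rx": 0,"ry": 0,"rz": 0,"gripper": 0.95},
  ],
)

```text
t: 43.75
eef_pos: [0.6484, 0.1334, 0.1293]
ee_rot: [3.142, 0.0, 3.124]
force: [-0.6, 1.9, 4.0]
width: 0.0112
gripper_force: 20.0
```

```bash
python3 - <<'E'
from h import *
st()
P=cloud(grab('scene'));comps(P,(.54,.75,-.25,.2),.122,.14)
E
```

```text
t 43.8 [648.4 133.4 129.3] [180.   0. 179.] F [-0.6  1.9  4. ] w 11.2 g 20.0 [ 0.5   0.43 -0.17  0.   -0.97 -2.09]
 comp [[645.4, -38.0], 163.3, 29.7, 179.10000610351562] z [126.5 130.6 133.6] 633 [272. 243.]
 comp [[687.5, 29.2], 81.4, 29.0, 1.100000023841858] z [126.3 130.5 133.8] 325 [285. 267.]
 comp [[680.5, 132.5], 45.4, 13.2, 178.39999389648438] z [123.6 127.6 131.4] 97 [326. 285.]
```

Emit:
jog_arm(
  targets=[
    {"dx": 0,"dy": -3,"dz": 0,"rx": 0,"ry": 0,"rz": 0,"gripper": 0.95},
    {"dx": 0,"dy": -8,"dz": 0,"rx": 0,"ry": 0,"rz": 0,"gripper": 0.95},
    {"dx": 0,"dy": -14,"dz": 0,"rx": 0,"ry": 0,"rz": 0,"gripper": 0.95},
    {"dx": 0,"dy": -20,"dz": 0,"rx": 0,"ry": 0,"rz": 0,"gripper": 0.95},
    {"dx": 0,"dy": -26,"dz": 0,"rx": 0,"ry": 0,"rz": 0,"gripper": 0.95},
    {"dx": 0,"dy": -32,"dz": 0,"rx": 0,"ry": 0,"rz": 0,"gripper": 0.95},
    {"dx": 0,"dy": -38,"dz": 0,"rx": 0,"ry": 0,"rz": 0,"gripper": 0.95},
    {"dx": 0,"dy": -44,"dz": 0,"rx": 0,"ry": 0,"rz": 0,"gripper": 0.95},
  ],
)

```text
t: 44.47
eef_pos: [0.6477, 0.0898, 0.1293]
ee_rot: [3.141, 0.0, 3.124]
force: [-1.8, 1.9, 4.9]
width: 0.0112
gripper_force: 20.0
```

Emit:
jog_arm(
  targets=[
    {"dx": 0,"dy": -6,"dz": 0,"rx": 0,"ry": 0,"rz": 0,"gripper": 0.95},
    {"dx": 0,"dy": -12,"dz": 0,"rx": 0,"ry": 0,"rz": 0,"gripper": 0.95},
    {"dx": 0,"dy": -18,"dz": 0,"rx": 0,"ry": 0,"rz": 0,"gripper": 0.95},
    {"dx": 0,"dy": -24,"dz": 0,"rx": 0,"ry": 0,"rz": 0,"gripper": 0.95},
    {"dx": 0,"dy": -29,"dz": 0,"rx": 0,"ry": 0,"rz": 0,"gripper": 0.95},
    {"dx": 0,"dy": -33,"dz": 0,"rx": 0,"ry": 0,"rz": 0,"gripper": 0.95},
    {"dx": 0,"dy": -36,"dz": 0,"rx": 0,"ry": 0,"rz": 0,"gripper": 0.95},
    {"dx": 0,"dy": -38,"dz": 0,"rx": 0,"ry": 0,"rz": 0,"gripper": 0.95},
  ],
)

```text
t: 45.13
eef_pos: [0.647, 0.0515, 0.1293]
ee_rot: [-3.142, 0.0, 3.124]
force: [-1.2, 0.7, 4.9]
width: 0.0112
gripper_force: 20.0
```

```bash
python3 - <<'E'
from h import *
st()
E
```

```text
t 45.1 [647.   51.5 129.3] [-180.    0.  179.] F [-1.2  0.7  4.9] w 11.2 g 20.0 [ 0.38  0.41 -0.2   0.   -0.96 -1.97]
```

14 mm left; go slowly and stop at 160.

Emit:
jog_arm(
  targets=[
    {"dx": 0,"dy": -2,"dz": 0,"rx": 0,"ry": 0,"rz": 0,"gripper": 0.95},
    {"dx": 0,"dy": -5,"dz": 0,"rx": 0,"ry": 0,"rz": 0,"gripper": 0.95},
    {"dx": 0,"dy": -8,"dz": 0,"rx": 0,"ry": 0,"rz": 0,"gripper": 0.95},
    {"dx": 0,"dy": -10.5,"dz": 0,"rx": 0,"ry": 0,"rz": 0,"gripper": 0.95},
    {"dx": 0,"dy": -12.5,"dz": 0,"rx": 0,"ry": 0,"rz": 0,"gripper": 0.95},
    {"dx": 0,"dy": -14,"dz": 0,"rx": 0,"ry": 0,"rz": 0,"gripper": 0.95},
    {"dx": 0,"dy": -14,"dz": 0,"rx": 0,"ry": 0,"rz": 0,"gripper": 0.95},
    {"dx": 0,"dy": -14,"dz": 0,"rx": 0,"ry": 0,"rz": 0,"gripper": 0.95},
  ],
)

```text
t: 45.8
eef_pos: [0.6468, 0.0373, 0.1293]
ee_rot: [-3.141, 0.0, 3.124]
force: [-0.6, -2.0, 5.9]
width: 0.0114
gripper_force: 20.0
```

```bash
python3 - <<'E'
from h import *
st()
E
```

```text
t 45.8 [646.8  37.3 129.3] [-180.    0.  179.] F [-0.6 -2.   5.9] w 11.4 g 20.0 [ 0.36  0.41 -0.2   0.   -0.96 -1.95]
```

Emit:
jog_arm(
  targets=[
    {"dx": 0,"dy": 0,"dz": 0,"rx": 0,"ry": 0,"rz": 0,"gripper": 0.85},
    {"dx": 0,"dy": 0,"dz": 0,"rx": 0,"ry": 0,"rz": 0,"gripper": 0.8},
    {"dx": 0,"dy": 0,"dz": 0,"rx": 0,"ry": 0,"rz": 0,"gripper": 0.7},
    {"dx": 0,"dy": 0,"dz": 0,"rx": 0,"ry": 0,"rz": 0,"gripper": 0.6},
    {"dx": 0,"dy": 0,"dz": 0,"rx": 0,"ry": 0,"rz": 0,"gripper": 0.55},
    {"dx": 0,"dy": 0,"dz": 0,"rx": 0,"ry": 0,"rz": 0,"gripper": 0.55},
    {"dx": 0,"dy": 0,"dz": 0,"rx": 0,"ry": 0,"rz": 0,"gripper": 0.55},
    {"dx": 0,"dy": 0,"dz": -5,"rx": 0,"ry": 0,"rz": 0,"gripper": 0.55},
  ],
)

```text
t: 46.47
eef_pos: [0.6461, 0.0381, 0.1332]
ee_rot: [-3.141, -0.002, 3.124]
force: [-0.1, 0.5, -0.5]
width: 0.0393
gripper_force: 0.0
```

Emit:
jog_arm(
  targets=[
    {"dx": 0,"dy": 0,"dz": -20,"rx": 0,"ry": 0,"rz": 0,"gripper": 0.55},
    {"dx": 0,"dy": 0,"dz": -45,"rx": 0,"ry": 0,"rz": 0,"gripper": 0.55},
    {"dx": 0,"dy": 0,"dz": -80,"rx": 0,"ry": 0,"rz": 0,"gripper": 0.55},
    {"dx": -10,"dy": -20,"dz": -120,"rx": 0,"ry": 0,"rz": 0,"gripper": 0.55},
    {"dx": -25,"dy": -45,"dz": -145,"rx": 0,"ry": 0,"rz": 0,"gripper": 0.55},
    {"dx": -40,"dy": -75,"dz": -150,"rx": 0,"ry": 0,"rz": 0,"gripper": 0.55},
    {"dx": -55,"dy": -100,"dz": -150,"rx": 0,"ry": 0,"rz": 0,"gripper": 0.55},
    {"dx": -55,"dy": -100,"dz": -150,"rx": 0,"ry": 0,"rz": 0,"gripper": 0.55},
  ],
)

```text
t: 47.13
eef_pos: [0.7016, -0.0667, 0.2849]
ee_rot: [-3.141, 0.001, 3.121]
force: [-0.8, 1.3, -1.4]
width: 0.0397
gripper_force: 0.0
```

```bash
python3 - <<'E'
from h import *
st()
P=cloud(grab('wrist','w16'))
print('hi');comps(P,(.53,.78,-.25,.07),.124,.14)
print('st');comps(P,(.57,.73,-.25,.07),.1,.112)
print('low');comps(P,(.55,.75,-.25,.05),.085,.096)
P=cloud(grab('scene','s16'))
comps(P,(.54,.75,-.25,.2),.122,.14);comps(P,(.49,.54,.2,.26),.09,.11,20)
P=cloud(grab('top','t16'));comps(P,(.3,.9,-.55,.5),.012,.045)
E
```

```text
t 47.1 [701.6 -66.7 284.9] [-1.800e+02  1.000e-01  1.788e+02] F [-0.8  1.3 -1.4] w 39.7 g 0.0 [ 0.18  0.39  0.14  0.   -1.32 -1.77]
hi
 comp [[644.9, -66.9], 160.5, 24.1, 179.1999969482422] z [131.2 132.1 133.1] 8933 [312. 131.]
 comp [[644.2, -132.6], 160.7, 24.9, 179.0] z [131.1 132.2 133.2] 9370 [213. 133.]
 comp [[647.4, 37.5], 111.0, 12.8, 178.6999969482422] z [126.3 129.  130.4] 2891 [465. 138.]
st
 comp [[598.9, 35.1], 11.2, 4.3, 26.299999237060547] z [101.2 105.4 110.3] 91 [455.  71.]
 comp [[603.4, -100.0], 40.8, 18.5, 89.5] z [107.1 108.2 109.3] 1649 [263.  81.]
 comp [[604.6, -16.7], 73.5, 18.6, 88.80000305175781] z [107.1 108.1 109. ] 2985 [382.  81.]
 comp [[601.6, -185.5], 70.5, 18.5, 89.19999694824219] z [107.4 108.3 109.2] 2703 [142.  82.]
 comp [[690.4, -17.3], 74.4, 18.4, 88.9000015258789] z [106.9 108.  108.9] 2534 [380. 202.]
 comp [[687.2, -186.7], 69.7, 18.1, 88.80000305175781] z [107.2 108.3 109.2] 2267 [153. 202.]
 comp [[688.9, -101.4], 40.7, 18.5, 87.9000015258789] z [107.2 108.2 109.1] 1373 [267. 202.]
 comp [[694.4, 32.2], 10.0, 3.0, 148.0] z [101.2 105.5 
[... 1084 characters left out ...]
7.5], 110.1, 14.9, 1.600000023841858] z [124.1 127.9 130.8] 182 [298. 257.]
 comp [[517.6, 233.0], 21.2, 15.8, 162.6999969482422] z [ 93.3  97.8 101.9] 53 [398. 264.]
 comp [[891.6, -417.5], 195.6, 15.4, 89.69999694824219] z [17.4 25.1 31.7] 307 [460. 131.]
 comp [[685.1, 336.0], 38.5, 23.7, 145.39999389648438] z [23.8 32.7 37.5] 83 [203. 196.]
 comp [[644.7, 74.5], 74.5, 12.0, 9.899999618530273] z [14.2 22.8 39.2] 99 [293. 211.]
 comp [[650.7, -260.6], 57.3, 15.1, 173.10000610351562] z [16.8 31.9 42.5] 83 [408. 209.]
 comp [[630.8, 54.3], 50.5, 14.8, 0.6000000238418579] z [14.2 20.1 33.8] 79 [300. 215.]
 comp [[361.1, 298.5], 71.0, 70.7, 67.30000305175781] z [21.3 30.1 35.7] 496 [214. 308.]
```

View pics/w16.png

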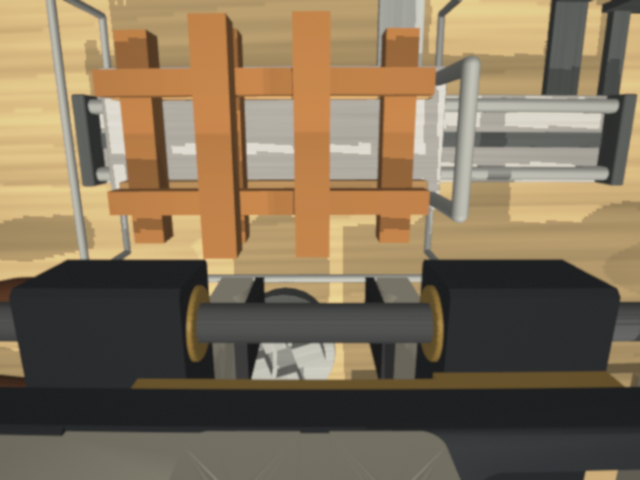

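View pics/s16.png

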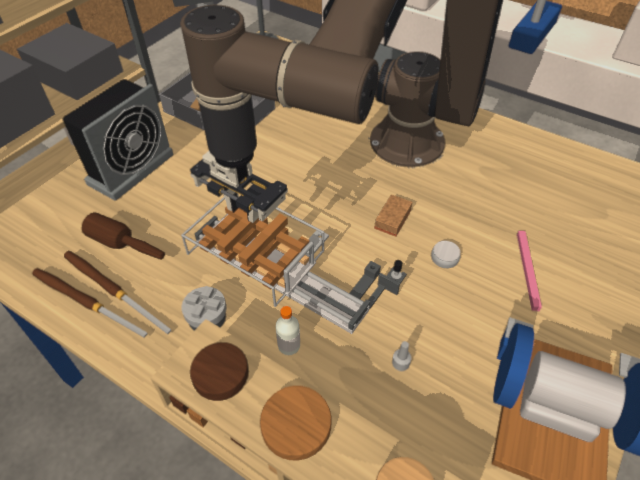

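The handle bar has moved about 160 mm. The stack is intact in w16, with the blanks at (312,131) and (213,133) flat on both sticks. In s16 the pin hangs at (398,264), and the bottle, tin and lathe centre look untouched. No loose blank remains.

```bash
python3 -c "
from station import arm
print(arm.job_done())"
```

```text
the job is handed in; nothing more can be done
None
```

I handed the job in. Both sticks lie over the bearers (one about 2.4 mm off line), both loose blanks are centred and flat on them, the pin hangs in its notch, and the carriage sits about 160 mm along at the fan-side station. I re-laid one blank after it was knocked aside, and I did not separately test the catch's hold.

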